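# Preload a specimen with the coarse and fine knobs of a bench force stand

### The arm

A 6-joint arm with a two-finger parallel gripper is mounted at the origin on the work surface. World frame = base frame: x ahead of the robot, y to its left, z up, the work surface at z = 0. Lengths are in m, angles in rad, forces in N, time in s.
With the tool pointing down it reaches from about 0.3 to 0.75 m from the base axis. Payload 8.5 kg.
Tool frame: the origin (TCP) lies at the centre of the arm's flange, where the gripper is bolted on; the fingertips stand 166 mm ahead of it and the grasp point (between the pads) lies manip.grip_depth ahead of it (manip.grip_depth is the distance from the TCP to the grasp point, in m); z points along the fingers, y is the line along which they close (so a half turn about z gives the same grasp; the last joint's range is limited). The gripper opens to 88 mm and grips with 3 to 60 N. Pads are 18 mm wide; open, the fingers measure 123 mm over their backs; the gripper's body (75 mm by 187 mm) begins 45 mm behind the grasp point.
Start: joints at [-1.474, 0.381, 1.297, -0, 1.464, -0.215], TCP at [0.169, -0.523, 0.405] pointing down, gripper open.
Joint ranges: [-3.11, 3.11], [-0.89, 2.33], [0.22, 2.48], [-1.42, 4.56], [0.17, 2.85], [-2.88, 2.88]. Speed limits (rad/s): [2.39, 2.39, 3.14, 3.14, 3.14, 3.14].

### API

Orientations are given as a rotation vector (axis times angle).
In Python, from rig import manip gives the robot as it stands.
- The arm moves only by the shell command python3 -m crank 'ROWS' [OPENING] [FORCE]. ROWS is JSON, a list of rows, each an object of numbers: "dx", "dy", "dz": the shift along the tool's x, y, z in m; "spin": the turn about the tool's z in degrees. In form: [{"dx": .., "dy": .., "dz": .., "spin": ..}, ...]. A call has 1 to 5 rows; each row shifts and turns the commanded pose from where the row before left it, along the tool's axes as they then stand; what a row does not reach is not made up. A row lasts 1/12 s, in which the tool goes at most 41.7 mm and 7.16 degrees, less where a joint would pass 70% of its speed; a pose out of reach is approached as far as the arm can. A call is refused whole if a number of a shift passes 0.0417 or a number of a turn 7.16, either way. A call with a gripper value outside its range is refused whole. OPENING is the opening, from -1 (shut) to 1 (fully open), set as the call begins (- or left out, the last holds). The fingers move at their own pace and stop on an object; FORCE is the grip in N (left out, the last holds). Time passes only in rows, so rows that do not move let the fingers close. It gives the time, the measured TCP pose, the force, the opening and the grip force at its end, in the units of the state.
- manip.observe(): the state, without advancing time (a new reading comes with each control period).
- manip.camera(name): name is "side" or "top"; returns (picture, depth): 400x640x3 uint8, blue, green, red; 400x640 float32, m along the optical axis (not along the pixel's ray), 0 where there is no reading.
- manip.calibration(name): a dict with "K" (3x3 intrinsics, pixels), "cam_to_world" (4x4, takes a point from camera to world coordinates). Camera axes: x right, y up, looking along -z (the intrinsics and any distortion apply to the point x, -y, -z); pixel columns grow to the right and rows downward; lengths in m; the calibration is good to about 2 mm. A picture is of the moment at which its call begins. calibration takes no time and is no camera call.
- manip.hand_in(): hands the job in; it is judged then, once.
The state is a dict: "time": time; "joint_pos": joint angles; "joint_vel": joint speeds; "joint_efforts": joint torques, N m; "eef_pos": TCP position; "orientation": TCP orientation; "wrist_force": force on the tool from outside, world axes, zero at the start; "ft_torque": the same for the moment, N m; "gripper_width": finger opening in m; "grasp_force": force on a finger pad.
Only numpy, scipy, OpenCV 4.12 (cv2) and the standard library are available. Lean on these libraries where they do the work, as an engineer would, in place of code of your own. Each camera call takes 0.05 s, during which the arm holds its last target. There are 200 camera calls.

### The job

The grey plastic puck under the foot of the bench force stand has to be seated at its preload. Turn the large outer knob on top of the column clockwise to bring the foot down only until the gauge shows a first light touch, between 1 and 5 N, and pause there; then turn the small inner knob clockwise to bring the gauge needle onto the set hand without running more than one division (1 N) past it. Let go with the puck still under load, and leave the other things on the bench where they are.

Things in the scene. Friction and masses are not known exactly. Their poses are not given: they have to be found in the camera images.
- coarse_grip (a point): Point on the vertical axis of the large outer (coarse) knob, at the height to grip it: a ribbed black cylinder 60 mm across and 22 mm tall with a bright top ring. The point lies 12 mm above its underside, 260 mm above the table. z up; x turns with the knob. The knob needs about 0.12 N m, stays where it is left, and must be regrasped every 1.5 rad or less.
- fine_grip (a point): Point on the same vertical axis, in the small inner (fine) knob that stands on top of the large one: a ribbed black cylinder 30 mm across and 32 mm tall, at the start from 2 mm to 34 mm above the top of the large knob. This point lies 20.5 mm above its underside, 292.5 mm above the table; z up. The knobs do not drag one another.
- fine (a joint): Angle of the small inner knob (rad), growing clockwise from above; starts between 0 and 0.3. 1 rad clockwise lowers the gauge, with its guide and the large knob, by 1 mm; under load about 2 N per rad. Needs about 0.05 N m, stays where it is left. From the light touch it takes 1 to 4 rad.
- needle (a joint): Angle of the gauge's needle (rad): the push of the foot on the puck, 0.2356 rad per newton, 0 (within 0.2 N) with the foot free, 4.712 at the full scale of 20 N. The needle is the long thin black hand, 35 mm to its tip. Seen from the gauge's front it turns clockwise with rising load; at 0 it points down and to the left (half past seven).
- set_hand (a joint): Angle of the set hand (rad) on the same dial and the same scale as the needle: the preload wanted, between 8 and 10 N (1.885 to 2.356). It is the short dark hand behind the needle that ends in a diamond-shaped tab at the ticks. It is already set.
- needle_tip (a point): Tip of the needle, 35 mm from the dial's centre; z along the needle outwards, y to the clockwise side. The round white dial, 90 mm across, faces the front of the stand, away from the robot, and has a long tick every 2 N and a short one every 1 N over 270 degrees, clockwise from half past seven, no numerals.
- set_hand_tip (a point): Tip of the set hand, 35 mm from the dial's centre; z along the hand outwards, y to the clockwise side.
- anvil_top (a point): Centre of the top of the stand's round steel anvil, 56 mm across, 42 mm above the table, 66 mm in front of the knobs' axis; its x axis points to the front of the stand. Above it hangs the gauge's flat steel foot, 18 mm across, on a spring of 2 N/mm; at the start it is 6 to 15 mm clear of the puck.
- stand: The bench force stand, fixed: base 200 x 150 mm, column 50 x 60 mm with a grey cap (62 x 70 mm, top 230 mm above the table), then an 18 mm tall bush and the two knobs. Origin on the table under the knobs' axis; x to the front, where the gauge rides, up to 215 mm above the table. The large knob lowers gauge and foot by 6.4 mm per rad clockwise: once in touch, 12.8 N per rad.
- tray: White open tray 110 x 80 x 22 mm with two spare pucks, beside the stand. Bystander. Origin under its centre.
- caliper: Steel vernier caliper, 210 mm long, lying beside the stand. Bystander. Origin at its middle, x along the beam.
- rule: Steel rule 220 x 26 x 2 mm, lying in front of the stand. Bystander. Origin at its middle.
- screwdriver: Screwdriver with black handle, 200 mm long. Bystander. Origin at its middle.
- bottle: Clear water bottle, 62 mm across, 200 mm tall. Bystander. Origin under its centre.
- bottle2: A second such bottle. Bystander.
- mug: White mug, 80 mm across, 95 mm tall. Bystander. Origin under its centre.
- puck: The grey plastic specimen puck, 28 mm across and 20 mm tall, standing loose on the steel anvil under the foot. Origin under its centre; z up.

How it is judged:
On the way, in this order (a step that is already met when the one before it is completed fails the run):
1. with the large outer knob, the foot is brought to a light touch on the puck: the gauge shows between 1 and 5 N, the small knob not yet turned (value of joint needle between 0.236 and 1.178 rad and value of joint fine below 0.35 rad), for 0.3 s.
2. with the small inner knob, the needle is brought onto the set hand (within 0.75 N) (y of needle_tip in the frame of set_hand_tip between -0.0062 and 0.0062 m and value of joint needle above 1.649 rad and value of joint fine above 1 rad), for 0.3 s.
At the end, for the whole second after the job is handed in: The needle stands on the set hand within 0.75 N (0.18 rad), brought there by turning the small inner knob clockwise (its angle beyond 1 rad); the puck, still under this load, stands within 10 mm of the anvil's centre; knob and needle are at rest (all of step 2 and horizontal distance between puck and anvil_top below 0.01 m and velocity of joint each of fine, needle below 0.05 rad/s); the robot touches nothing.
It fails at once if the large knob alone loads the puck beyond 6 N (value of joint needle above 1.414 rad and value of joint fine below 0.35 rad).
It fails at once if the needle overshoots the set hand by more than 1 N (y of needle_tip in the frame of set_hand_tip above 0.0082 m).
It fails at once if another thing on the bench is moved by more than 30 mm (distance of any of tray, caliper, rule, screwdriver, bottle, bottle2, mug from where it was at the start of the episode above 0.03 m).
It also fails if it takes over 72 s, if anything falls off the work surface, if the arm or the gripper's body presses on something with over 40 N, if the wrist force passes 120 N, or if a joint passes its speed limit or range.

## Working session

There is one attempt and no reset: what is moved stays moved. The work goes in short steps, Python scripts to look and compute and a shell command to move; the robot and the scene stay as the last step left them, time stands still between calls to the robot, and variables do not carry over. Pictures are saved under pics/ and viewed, at most 10 in all, crops included, and the job is handed in when it is done.

```bash
mkdir -p pics; ls; python3 - <<'E'
from rig import manip
import cv2,numpy as np
print(manip.grip_depth); s=manip.observe(); print(s)
for n in("side","top"):
    p,d=manip.camera(n); cv2.imwrite(f"pics/{n}0.png",p); np.save(f"{n}_d.npy",d)
    print(n,manip.calibration(n))
E
```

```text
pics
0.1473
{'time': 0.0, 'joint_pos': array([-1.47427172e+00,  3.81209536e-01,  1.29824273e+00,  6.70699684e-06,
        1.46363993e+00, -2.15279725e-01]), 'joint_vel': array([ 7.69776133e-05,  1.25882406e-04,  1.11259957e-03,  2.54332409e-03,
        5.04441593e-04, -5.68254425e-04]), 'joint_efforts': array([ 7.86476321e-04, -4.37922192e+01, -2.24565035e+01,  7.13632931e-02,
        3.51087539e-02, -1.02868898e-04]), 'eef_pos': array([ 0.16873194, -0.52343518,  0.40413641]), 'orientation': array([-3.10201277e+00, -4.87565962e-01, -1.50164590e-04]), 'wrist_force': array([-0.20422032, -0.33617587,  0.37714671]), 'ft_torque': array([-0.01767633, -0.01281498, -0.01613279]), 'grasp_force': 0.0, 'gripper_width': 0.08821663591374491}
side {'K': array([[430.32550748,   0.        , 308.3995591 ],
       [  0.        , 430.32550748, 204.78921965],
       [  0.        ,   0.        ,   1.        ]]), 'cam_to_world': array([[-0.84233299,  0.37848197, -0.3837011 , -0.07413241],
       [-0.53880855, -0.60809724,  0.58301208,  0.87487686],
       [-0.01266802,  0.69783174,  0.71614969,  1.27438376],
       [ 0.        ,  0.        ,  0.        ,  1.        ]])}
top {'K': array([[379.33820805,   0.        , 317.74173547],
       [  0.        , 379.33820805, 197.52138754],
       [  0.        ,   0.        ,   1.        ]]), 'cam_to_world': array([[-2.74467819e-03,  9.96684579e-01, -8.13161482e-02,
         3.82865729e-01],
       [-9.99940979e-01, -3.59025514e-03, -1.02542454e-02,
         4.69111826e-04],
       [-1.05121940e-02,  8.12832042e-02,  9.96635608e-01,
         1.31540487e+00],
       [ 0.00000000e+00,  0.00000000e+00,  0.00000000e+00,
         1.00000000e+00]])}
```

View pics/side0.png

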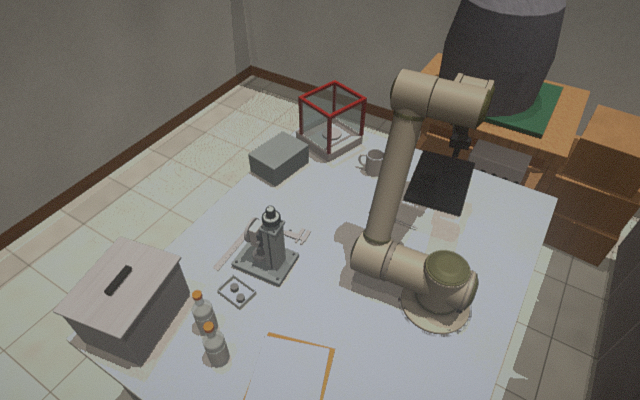

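View pics/top0.png

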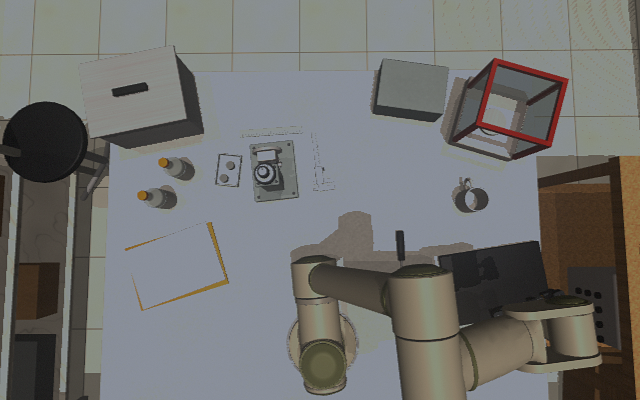

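The side view shows the stand around (265,245) with the gauge at (250,232). In the top view the knobs are near (266,173) and the gauge is above them at (268,155). I'll zoom in on both.

```bash
python3 - <<'E'
import cv2,numpy as np
a=cv2.imread("pics/side0.png")[195:290,205:315]; b=cv2.imread("pics/top0.png")[125:215,205:345]
a=cv2.resize(a,None,fx=5.5,fy=5.5,interpolation=cv2.INTER_CUBIC)
b=cv2.resize(b,None,fx=5.5,fy=5.5,interpolation=cv2.INTER_CUBIC)
cv2.imwrite("pics/c1.png",a);cv2.imwrite("pics/c2.png",b)
E
```

```text
(no output)
```

View pics/c1.png

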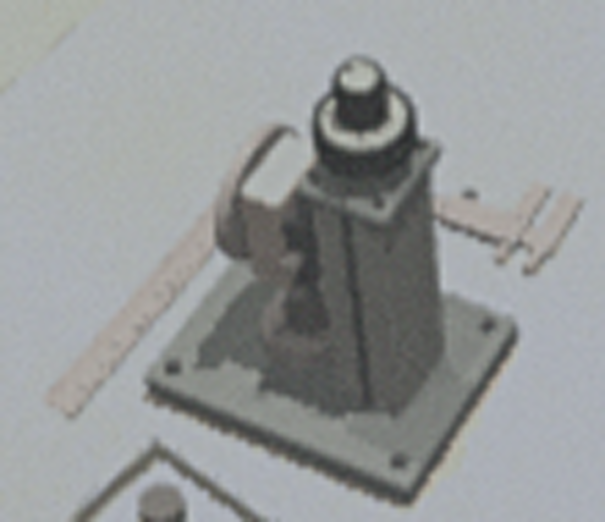

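View pics/c2.png

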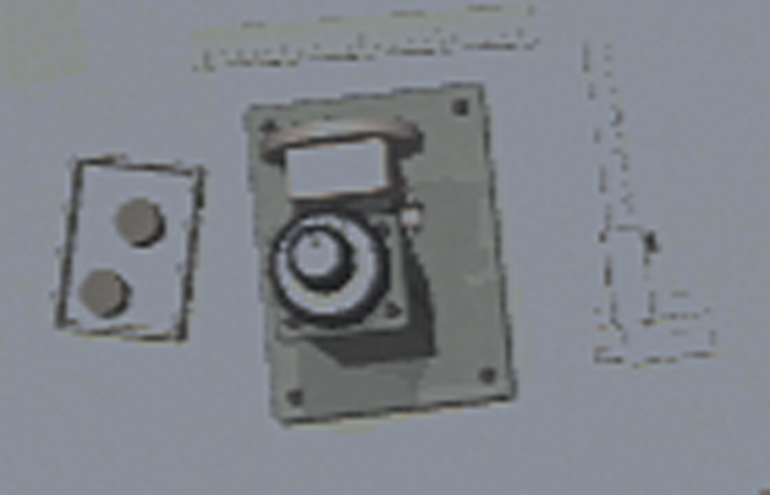

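Neither view shows the dial: it faces +x, and both cameras sit behind it. In the top crop the fine knob's top is at about full-image pixel (263,171) and the coarse ring at (265,173). In the side crop the fine top is at about (270,209). I'll locate the axis from these by casting rays onto the known heights.

```bash
cat > h.py <<'E'
import numpy as np,cv2
from rig import manip
def ray(n,u,v):
    c=manip.calibration(n);K=c["K"];T=c["cam_to_world"]
    d=T[:3,:3]@np.array([(u-K[0,2])/K[0,0],-(v-K[1,2])/K[1,1],-1]);return T[:3,3],d
def onz(n,u,v,z):
    o,d=ray(n,u,v);return (o+d*(z-o[2])/d[2])[:2]
def proj(n,p):
    c=manip.calibration(n);K=c["K"];T=np.linalg.inv(c["cam_to_world"]);q=T[:3,:3]@np.array(p)+T[:3,3]
    return K[0,0]*q[0]/-q[2]+K[0,2],K[1,1]*-q[1]/-q[2]+K[1,2]
E
python3 - <<'E'
from h import *
for n,r,th,seed,zs in(("top",(140,205,235,300),None,[(263.2,171),(265,173.2)],(.304,.27)),("side",(195,240,250,290),None,[(270.1,208.6),(271,219)],(.304,.27))):
    g=cv2.imread(f"pics/{n}0.png",0)
    for s,z in zip(seed,zs): print(n,s,onz(n,*s,z))
    y0,y1,x0,x1=r; S=8
    c=cv2.resize(g[y0:y1,x0:x1],None,fx=S,fy=S,interpolation=cv2.INTER_CUBIC)
    for nm,m in(("bright",c>125),("dark",c<65)):
        cs,_=cv2.findContours(m.astype(np.uint8),cv2.RETR_CCOMP,cv2.CHAIN_APPROX_NONE)
        for q in cs:
            A=cv2.contourArea(q)/64
            if 25<A<600:
                e=cv2.fitEllipse(q);u,v=(e[0][0]+.5)/S-.5+x0,(e[0][1]+.5)/S-.5+y0
                print(n,nm,round(A),np.round([u,v],1),np.round(np.array(e[1])/S,1),[np.round(onz(n,u,v,z),4) for z in zs])
# base corners (top view crop px) -> stand yaw
P=[onz("top",x/5.5+205,y/5.5+125,.02) for x,y in[(248,105),(484,85),(515,398),(280,422)]]
print(np.round(P,3))
E
```

```text
top (263.2, 171) [0.53762024 0.15765867]
top (265, 173.2) [0.53662051 0.15786872]
top bright 36 [262.1 171. ] [6.7 7.4] [array([0.5376, 0.1608]), array([0.5428, 0.1661])]
top bright 76 [263.8 172.6] [16.  16.1] [array([0.5332, 0.1561]), array([0.5383, 0.1614])]
top bright 96 [236.7 163.5] [ 4.5 39.4] [array([0.5583, 0.2295]), array([0.5642, 0.2372])]
top bright 149 [265.6 155.3] [ 9.7 21.4] [array([0.5805, 0.1515]), array([0.5871, 0.1566])]
top bright 33 [264.8 147.8] [ 2.7 19.8] [array([0.601, 0.154]), array([0.6083, 0.1591])]
top dark 149 [254.1 160.3] [31.6 73.8] [array([0.5669, 0.1826]), array([0.5731, 0.1888])]
top dark 44 [262.9 171.5] [10.4 12. ] [array([0.5363, 0.1586]), array([0.5415, 0.1639])]
top dark 458 [266.6 166.8] [21.7 39.2] [array([0.5491, 0.1484]), array([0.5547, 0.1534])]
top dark 283 [264.  172.7] [18.8 19.2] [array([0.5331, 0.1555]), array([0.5381, 0.1607])]
side (270.1, 208.6) [0.5385024  0.16219791]
side (271, 219) [0.53061168 0.17257372]
side bright 58 [270.6 215.9] [10.6 14.4] [array([0.5188, 0.1868]), array([0.5395, 0.1627])]
side dark 76 [271.  219.9] [13.8 17.1] [array([0.508 , 0.1993]), array([0.5284, 0.1757])]
side dark 50 [270.2 213.8] [8.8 9.5] [array([0.5253, 0.1799]), array([0.5463, 0.1556])]
[[0.676 0.248]
 [0.688 0.099]
 [0.489 0.079]
 [0.475 0.226]]
```

```bash
cat >> h.py <<'E'
def avg(k,f):
    a=np.array([manip.camera("side")[0][190:290,200:320] for _ in range(k)]).astype(np.float32)
    np.save(f,a); return a
from scipy.spatial.transform import Rotation as Ro
def st():
    s=manip.observe();R=Ro.from_rotvec(s["orientation"]).as_matrix()
    yaw=np.degrees(np.arctan2(R[1,0],R[0,0]))
    d=R.T@(np.array([.538,.161,.409])-s["eef_pos"])
    print("t%.2f"%s["time"],np.round(s["eef_pos"],4),"yaw %.1f"%yaw,"j6 %.2f"%s["joint_pos"][5],"F",np.round(s["wrist_force"],2),"T",np.round(s["ft_torque"],3),"w%.4f g%.1f"%(s["gripper_width"],s["grasp_force"]),"to-go xyz",np.round(d,4))
E
python3 - <<'E'
from h import *
a=avg(8,"base.npy"); print(a.std(0).mean(), np.abs(a[0]-a[1]).mean())
E
M="python3 -m crank"
$M '[{"dz":-0.02,"spin":-7},{"dz":-0.02,"spin":-7},{"dz":-0.02,"spin":-7},{"dz":-0.02,"spin":-7},{"dz":-0.02,"spin":-7}]' 1
$M '[{"spin":-7},{"spin":-7},{"spin":-7},{"spin":-7},{"spin":-7}]'
$M '[{"spin":-7},{"spin":-7},{"spin":-7},{"spin":-7},{"spin":-7}]'
$M '[{"spin":-7},{"spin":-7},{"spin":-7},{"spin":-7},{"spin":-7}]'
python3 -c "from h import *;st()"
```

```text
1.6238494 2.0227222
t0.50 [ 0.1687 -0.5235  0.4047] yaw 17.9 j6 -0.22 F [-0.54  0.22  0.67] T [-0.011  0.019  0.04 ] w0.0880 g0.0 to-go xyz [ 0.5615 -0.5382 -0.0042]invalid input at $[0]: expected keys dx, dy, dz, spin
invalid input at $[0]: expected keys dx, dy, dz, spin
invalid input at $[0]: expected keys dx, dy, dz, spin
invalid input at $[0]: expected keys dx, dy, dz, spin
```

```bash

M="python3 -m crank"
$M '[{"dx":0,"dy":0,"dz":-0.02,"spin":-7},{"dx":0,"dy":0,"dz":-0.02,"spin":-7},{"dx":0,"dy":0,"dz":-0.02,"spin":-7},{"dx":0,"dy":0,"dz":-0.02,"spin":-7},{"dx":0,"dy":0,"dz":-0.02,"spin":-7}]' 1
$M '[{"dx":0,"dy":0,"dz":0,"spin":-7},{"dx":0,"dy":0,"dz":0,"spin":-7},{"dx":0,"dy":0,"dz":0,"spin":-7},{"dx":0,"dy":0,"dz":0,"spin":-7},{"dx":0,"dy":0,"dz":0,"spin":-7}]' >/dev/null
$M '[{"dx":0,"dy":0,"dz":0,"spin":-7},{"dx":0,"dy":0,"dz":0,"spin":-7},{"dx":0,"dy":0,"dz":0,"spin":-7},{"dx":0,"dy":0,"dz":0,"spin":-7},{"dx":0,"dy":0,"dz":0,"spin":-7}]' >/dev/null
$M '[{"dx":0,"dy":0,"dz":0,"spin":-7},{"dx":0,"dy":0,"dz":0,"spin":-7},{"dx":0,"dy":0,"dz":0,"spin":-7},{"dx":0,"dy":0,"dz":0,"spin":-7},{"dx":0,"dy":0,"dz":0,"spin":-7}]'
python3 -c "from h import *;st()"
```

```text
time: 0.92
eef_pos: [0.1687, -0.5233, 0.5058]
orientation: [2.809, 1.407, -0.0]
wrist_force: [-0.5, -0.2, 0.2]
gripper_width: 0.088
grasp_force: 0.0
time: 2.17
eef_pos: [0.1687, -0.5234, 0.5047]
orientation: [-0.594, -3.085, -0.0]
wrist_force: [0.6, -0.0, -0.4]
gripper_width: 0.0883
grasp_force: 0.0
t2.17 [ 0.1687 -0.5234  0.5047] yaw 158.2 j6 -2.66 F [ 0.63 -0.   -0.39] T [-0.003 -0.182  0.044] w0.0883 g0.0 to-go xyz [-0.0888  0.7726  0.0958]
```

```bash

M="python3 -m crank"
$M '[{"dx":-0.0037,"dy":0.032,"dz":0,"spin":0},{"dx":-0.0037,"dy":0.032,"dz":0,"spin":0},{"dx":-0.0037,"dy":0.032,"dz":0,"spin":0},{"dx":-0.0037,"dy":0.032,"dz":0,"spin":0},{"dx":-0.0037,"dy":0.032,"dz":0,"spin":0}]' >/dev/null
$M '[{"dx":-0.0037,"dy":0.032,"dz":0,"spin":0},{"dx":-0.0037,"dy":0.032,"dz":0,"spin":0},{"dx":-0.0037,"dy":0.032,"dz":0,"spin":0},{"dx":-0.0037,"dy":0.032,"dz":0,"spin":0},{"dx":-0.0037,"dy":0.032,"dz":0,"spin":0}]' >/dev/null
$M '[{"dx":-0.0037,"dy":0.032,"dz":0,"spin":0},{"dx":-0.0037,"dy":0.032,"dz":0,"spin":0},{"dx":-0.0037,"dy":0.032,"dz":0,"spin":0},{"dx":-0.0037,"dy":0.032,"dz":0,"spin":0},{"dx":-0.0037,"dy":0.032,"dz":0,"spin":0}]' >/dev/null
$M '[{"dx":-0.0037,"dy":0.032,"dz":0,"spin":0},{"dx":-0.0037,"dy":0.032,"dz":0,"spin":0},{"dx":-0.0037,"dy":0.032,"dz":0,"spin":0},{"dx":-0.0037,"dy":0.032,"dz":0,"spin":0},{"dx":-0.0037,"dy":0.032,"dz":0,"spin":0}]' >/dev/null
python3 -c "from h import *;st()"
```

```text
t3.83 [0.4788 0.0432 0.5048] yaw 157.9 j6 -1.34 F [ 1.15 -0.19 -0.05] T [-0.028 -0.109 -0.029] w0.0882 g0.0 to-go xyz [-0.0104  0.1314  0.0959]
```

```bash

M="python3 -m crank"
$M '[{"dx":-0.0025,"dy":0.033,"dz":0,"spin":0},{"dx":-0.0025,"dy":0.033,"dz":0,"spin":0},{"dx":-0.0025,"dy":0.033,"dz":0,"spin":0},{"dx":-0.0029,"dy":0.0324,"dz":0,"spin":0},{"dx":0,"dy":0,"dz":0,"spin":0}]' >/dev/null
python3 - <<'E'
from h import *
st()
a=manip.camera("side")[0];b=manip.camera("top")[0]
c=np.hstack([cv2.resize(a[130:310,170:330],(400,450)),cv2.resize(b[90:270,190:350],(400,450))])
cv2.imwrite("pics/app.png",c)
E
```

```text
t4.25 [0.5389 0.1631 0.5037] yaw 158.1 j6 -1.10 F [ 0.61 -0.63  0.6 ] T [ 0.011 -0.188  0.054] w0.0882 g0.0 to-go xyz [-0.     -0.0023  0.0947]
```

View pics/app.png

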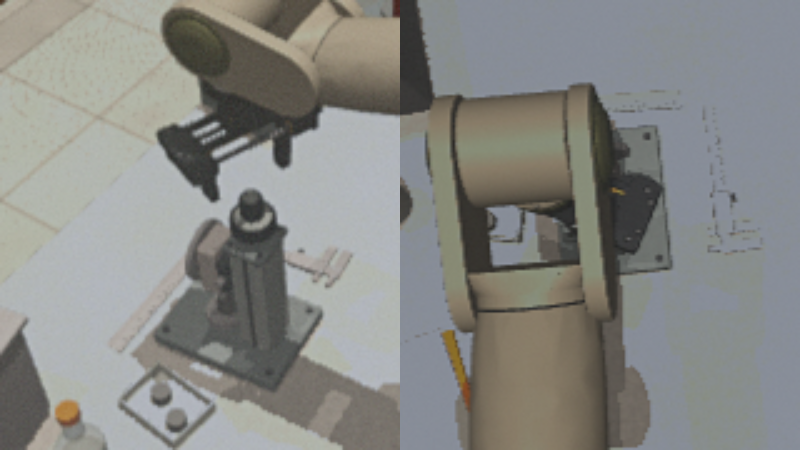

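The gripper straddles the knobs from above, and the stand stays visible from the side. Next I descend and grip.

```bash

M="python3 -m crank"
$M '[{"dx":0,"dy":-0.002,"dz":0.022,"spin":0},{"dx":0,"dy":0,"dz":0.022,"spin":0},{"dx":0,"dy":0,"dz":0.022,"spin":0},{"dx":0,"dy":0,"dz":0.018,"spin":0},{"dx":0,"dy":0,"dz":0.009,"spin":0}]'
python3 - <<'E'
from h import *
st(); avg(10,"pre.npy"); st()
E
$M '[{"dx":0,"dy":0,"dz":0,"spin":0},{"dx":0,"dy":0,"dz":0,"spin":0},{"dx":0,"dy":0,"dz":0,"spin":0},{"dx":0,"dy":0,"dz":0,"spin":0},{"dx":0,"dy":0,"dz":0,"spin":0}]' -1 15
$M '[{"dx":0,"dy":0,"dz":0,"spin":0},{"dx":0,"dy":0,"dz":0,"spin":0},{"dx":0,"dy":0,"dz":0,"spin":0},{"dx":0,"dy":0,"dz":0,"spin":0}]'
python3 -c "from h import *;st()"
```

```text
time: 4.77
eef_pos: [0.5363, 0.1563, 0.41]
orientation: [-0.605, -3.08, 0.002]
wrist_force: [-0.1, 0.0, -0.9]
gripper_width: 0.088
grasp_force: 0.0
t4.77 [0.5363 0.1563 0.41  ] yaw 157.8 j6 -1.11 F [-0.09  0.02 -0.86] T [ 0.031 -0.174 -0.009] w0.0880 g0.0 to-go xyz [0.0002 0.005  0.001 ]
t5.27 [0.5368 0.1574 0.4123] yaw 157.9 j6 -1.11 F [ 0.7  -0.3  -0.45] T [ 0.084 -0.166 -0.002] w0.0878 g0.0 to-go xyz [0.0002 0.0038 0.0033]
time: 5.68
eef_pos: [0.5373, 0.1591, 0.4118]
orientation: [0.601, 3.081, 0.012]
wrist_force: [7.3, 14.5, -2.6]
gripper_width: 0.0593
grasp_force: 15.0
time: 6.02
eef_pos: [0.5373, 0.1592, 0.4118]
orientation: [0.6, 3.081, 0.01]
wrist_force: [8.0, 16.2, -4.1]
gripper_width: 0.0593
grasp_force: 15.0
t6.02 [0.5373 0.1592 0.4118] yaw 158.0 j6 -1.11 F [ 8.02 16.16 -4.08] T [ 2.229 -1.234 -0.128] w0.0593 g15.0 to-go xyz [0.0001 0.0019 0.0028]
```

```bash

M="python3 -m crank"
$M '[{"dx":0,"dy":0.003,"dz":-0.001,"spin":0},{"dx":0,"dy":0,"dz":0,"spin":0},{"dx":0,"dy":0,"dz":0,"spin":0}]' >/dev/null
python3 -c "from h import *;st()"
$M '[{"dx":0,"dy":0,"dz":0,"spin":3},{"dx":0,"dy":0,"dz":0,"spin":3},{"dx":0,"dy":0,"dz":0,"spin":3},{"dx":0,"dy":0,"dz":0,"spin":3},{"dx":0,"dy":0,"dz":0,"spin":3}]' >/dev/null
python3 -c "from h import *;st()"
$M '[{"dx":0,"dy":0,"dz":0,"spin":3},{"dx":0,"dy":0,"dz":0,"spin":3},{"dx":0,"dy":0,"dz":0,"spin":3},{"dx":0,"dy":0,"dz":0,"spin":3},{"dx":0,"dy":0,"dz":0,"spin":3}]' >/dev/null
python3 -c "from h import *;st()"
$M '[{"dx":0,"dy":0,"dz":0,"spin":3},{"dx":0,"dy":0,"dz":0,"spin":3},{"dx":0,"dy":0,"dz":0,"spin":3},{"dx":0,"dy":0,"dz":0,"spin":3},{"dx":0,"dy":0,"dz":0,"spin":3}]' >/dev/null
python3 - <<'E'
from h import *
st(); a=avg(10,"r45.npy").mean(0); p=np.load("pre.npy").mean(0)
st()
print([proj("side",q) for q in[(.604,.167,.062),(.604,.167,.075),(.604,.167,.17),(.538,.161,.2)]])
v=np.hstack([cv2.resize(i,None,fx=7,fy=7,interpolation=cv2.INTER_CUBIC) for i in(p[35:95,25:80],a[35:95,25:80])])
cv2.imwrite("pics/cmp.png",np.clip(v*1.2,0,255).astype(np.uint8))
E
```

```text
t6.27 [0.5381 0.1604 0.4119] yaw 157.9 j6 -1.11 F [ 3.84  3.05 -9.9 ] T [ 0.556 -0.813  0.053] w0.0597 g15.0 to-go xyz [0.0004 0.0005 0.0029]
t6.68 [0.5382 0.1605 0.4119] yaw 142.7 j6 -0.84 F [  6.33   6.12 -10.37] T [ 0.952 -1.048  0.077] w0.0596 g15.0 to-go xyz [0.0004 0.0003 0.0029]
t7.10 [0.5384 0.1607 0.4119] yaw 127.7 j6 -0.58 F [  7.67   7.22 -10.95] T [ 1.142 -1.285  0.096] w0.0596 g15.0 to-go xyz [ 0.0005 -0.0001  0.0029]
t7.52 [0.5386 0.1608 0.4119] yaw 112.8 j6 -0.32 F [ 10.23   8.51 -12.57] T [ 1.286 -1.606  0.08 ] w0.0593 g15.0 to-go xyz [ 0.0004 -0.0004  0.0029]
t8.02 [0.5386 0.1608 0.4119] yaw 112.9 j6 -0.32 F [  9.66   9.19 -12.96] T [ 1.273 -1.511 -0.094] w0.0595 g15.0 to-go xyz [ 0.0004 -0.0005  0.0029]
[(np.float64(259.690451865569), np.float64(249.16374695295315)), (np.float64(259.3481528987965), np.float64(246.88497781108998)), (np.float64(256.71456819718856), np.float64(229.35255109331925)), (np.float64(272.844608974594), np.float64(230.22153155722035))]
```

View pics/cmp.png

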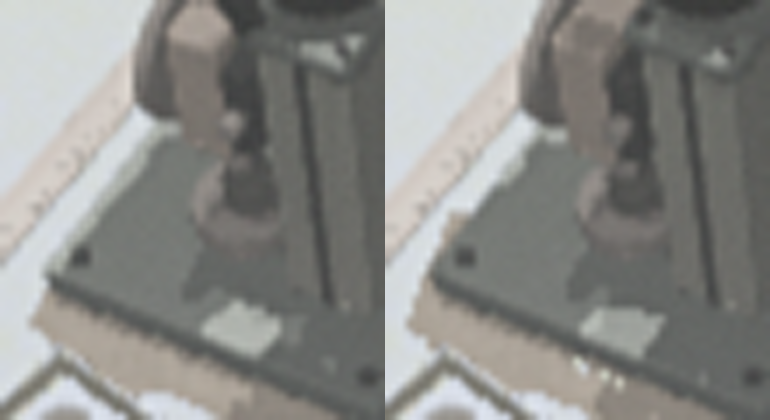

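Both averaged views show the gauge lower by about 1 px after 45°. The puck and foot form the dark blob near crop (245,185), around full-image (260,251), and vertical motion there is only about 0.18 px/mm. I'll check whether j6 effort is a cleaner signal while turning.

```bash
cat > e.py <<'E'
from h import *
import sys
s=manip.observe();R=Ro.from_rotvec(s["orientation"]).as_matrix()
l="%.2f yaw %.2f e6 %.4f v6 %.3f Tz %.3f Fz %.1f"%(s["time"],np.degrees(np.arctan2(R[1,0],R[0,0])),s["joint_efforts"][5],s["joint_vel"][5],s["ft_torque"][2],s["wrist_force"][2]);print(l)
E
M="python3 -m crank"; e="python3 e.py"
R1='run'; 
$M '[{"dx":0,"dy":0,"dz":0,"spin":1.5}]' >/dev/null; $e
$M '[{"dx":0,"dy":0,"dz":0,"spin":1.5}]' >/dev/null; $e
$M '[{"dx":0,"dy":0,"dz":0,"spin":1.5}]' >/dev/null; $e
$M '[{"dx":0,"dy":0,"dz":0,"spin":1.5}]' >/dev/null; $e
$M '[{"dx":0,"dy":0,"dz":0,"spin":1.5}]' >/dev/null; $e
$M '[{"dx":0,"dy":0,"dz":0,"spin":1.5}]' >/dev/null; $e
```

```text
8.10 yaw 111.40 e6 -0.6213 v6 0.345 Tz 0.151 Fz -11.4
8.18 yaw 109.83 e6 -0.3556 v6 0.315 Tz 0.119 Fz -11.9
8.27 yaw 108.33 e6 -0.3065 v6 0.313 Tz 0.093 Fz -11.8
8.35 yaw 106.83 e6 -0.3025 v6 0.312 Tz 0.133 Fz -12.7
8.43 yaw 105.33 e6 -0.3021 v6 0.312 Tz 0.102 Fz -11.6
8.52 yaw 103.83 e6 -0.3020 v6 0.311 Tz 0.086 Fz -12.6
```

The j6 effort is very clean, so a touch should show as a drift of about 0.002 per row. I'll go on in small batches.

```bash
M="python3 -m crank"; e="python3 e.py"
for_row(){ :; }
$M '[{"dx":0,"dy":0,"dz":0,"spin":1.5}]' >/dev/null; $e
$M '[{"dx":0,"dy":0,"dz":0,"spin":1.5}]' >/dev/null; $e
$M '[{"dx":0,"dy":0,"dz":0,"spin":1.5}]' >/dev/null; $e
$M '[{"dx":0,"dy":0,"dz":0,"spin":1.5}]' >/dev/null; $e
$M '[{"dx":0,"dy":0,"dz":0,"spin":1.5}]' >/dev/null; $e
$M '[{"dx":0,"dy":0,"dz":0,"spin":1.5}]' >/dev/null; $e
$M '[{"dx":0,"dy":0,"dz":0,"spin":1.5}]' >/dev/null; $e
$M '[{"dx":0,"dy":0,"dz":0,"spin":1.5}]' >/dev/null; $e
```

```text
8.60 yaw 102.33 e6 -0.3019 v6 0.312 Tz 0.110 Fz -12.1
8.68 yaw 100.83 e6 -0.3018 v6 0.311 Tz 0.080 Fz -12.2
8.77 yaw 99.33 e6 -0.3017 v6 0.313 Tz 0.110 Fz -12.3
8.85 yaw 97.83 e6 -0.3017 v6 0.313 Tz 0.126 Fz -12.2
8.93 yaw 96.33 e6 -0.3017 v6 0.311 Tz 0.114 Fz -12.5
9.02 yaw 94.83 e6 -0.3017 v6 0.310 Tz 0.105 Fz -11.9
9.10 yaw 93.33 e6 -0.3017 v6 0.311 Tz 0.120 Fz -12.7
9.18 yaw 91.83 e6 -0.3017 v6 0.312 Tz 0.116 Fz -13.1
```

```bash
M="python3 -m crank"; e="python3 e.py"
$M '[{"dx":0,"dy":0,"dz":0,"spin":1.5}]' >/dev/null; $e
$M '[{"dx":0,"dy":0,"dz":0,"spin":1.5}]' >/dev/null; $e
$M '[{"dx":0,"dy":0,"dz":0,"spin":1.5}]' >/dev/null; $e
$M '[{"dx":0,"dy":0,"dz":0,"spin":1.5}]' >/dev/null; $e
$M '[{"dx":0,"dy":0,"dz":0,"spin":1.5}]' >/dev/null; $e
$M '[{"dx":0,"dy":0,"dz":0,"spin":1.5}]' >/dev/null; $e
python3 - <<'E'
from h import *
st(); a=avg(10,"r75.npy").mean(0); p=np.load("r45.npy").mean(0);p0=np.load("pre.npy").mean(0)
# vertical shift per patch (crop coords): fixed base hole, gauge body, stem/dot, blob
for nm,(y0,y1,x0,x1) in dict(hole=(66,78,30,42),body=(40,56,46,58),stem=(48,58,54,61),blob=(56,62,54,64),puckedge=(62,70,52,64)).items():
    T=p0[y0:y1,x0:x1].mean(2)
    o=[]
    for q in(p,a):
        I=q.mean(2)[y0-4:y1+4,x0-4:x1+4].astype(np.float32)
        r=cv2.matchTemplate(I,T.astype(np.float32),cv2.TM_CCOEFF_NORMED);_,m,_,l=cv2.minMaxLoc(r)
        c=r[max(l[1]-1,0):l[1]+2,l[0]]
        sub=l[1]-4+((c[0]-c[2])/(2*(c[0]-2*c[1]+c[2])) if len(c)==3 else 0)
        o.append((round(float(sub),2),round(m,2)))
    print(nm,o)
E
```

```text
9.27 yaw 90.32 e6 -0.3017 v6 0.313 Tz 0.132 Fz -12.0
9.35 yaw 88.83 e6 -0.3018 v6 0.313 Tz 0.195 Fz -12.5
9.43 yaw 87.32 e6 -0.3018 v6 0.312 Tz 0.156 Fz -12.7
9.52 yaw 85.82 e6 -0.3020 v6 0.312 Tz 0.064 Fz -13.1
9.60 yaw 84.32 e6 -0.3022 v6 0.310 Tz 0.082 Fz -12.3
9.68 yaw 82.82 e6 -0.3023 v6 0.311 Tz 0.099 Fz -12.3
t9.68 [0.539  0.1608 0.4119] yaw 82.8 j6 0.20 F [ 13.85   8.17 -12.25] T [ 1.381 -2.148  0.099] w0.0591 g15.0 to-go xyz [ 0.     -0.001   0.0029]
hole [(-0.81, 0.94), (-0.07, 0.94)]
body [(0.79, 0.87), (1.59, 0.76)]
stem [(0.85, 0.95), (1.56, 0.91)]
blob [(0.66, 0.95), (1.1, 0.92)]
puckedge [(-0.16, 0.99), (-0.11, 0.99)]
```

No touch yet at 75° (8.4 mm), and the stem is still following the body. I'll regrasp now: open, spin back, close.

```bash
M="python3 -m crank"
$M '[{"dx":0,"dy":0,"dz":0,"spin":0},{"dx":0,"dy":0,"dz":0,"spin":0},{"dx":0,"dy":0,"dz":0,"spin":0},{"dx":0,"dy":0,"dz":0,"spin":0}]' 1 >/dev/null
python3 -c "from h import *;st()"
$M '[{"dx":0,"dy":0,"dz":0,"spin":-7},{"dx":0,"dy":0,"dz":0,"spin":-7},{"dx":0,"dy":0,"dz":0,"spin":-7},{"dx":0,"dy":0,"dz":0,"spin":-7},{"dx":0,"dy":0,"dz":0,"spin":-7}]' >/dev/null
$M '[{"dx":0,"dy":0,"dz":0,"spin":-7},{"dx":0,"dy":0,"dz":0,"spin":-7},{"dx":0,"dy":0,"dz":0,"spin":-7},{"dx":0,"dy":0,"dz":0,"spin":-7},{"dx":0,"dy":0,"dz":0,"spin":-7}]' >/dev/null
$M '[{"dx":0,"dy":0,"dz":0,"spin":-5},{"dx":0,"dy":0,"dz":0,"spin":0},{"dx":0,"dy":0,"dz":0,"spin":0}]' >/dev/null
python3 - <<'E'
from h import *
st()
avg(10,"r75b.npy")
E
```

```text
t10.52 [0.5377 0.16   0.4132] yaw 82.9 j6 0.20 F [ 0.4   0.54 -0.21] T [-0.013 -0.093 -0.01 ] w0.0838 g0.0 to-go xyz [0.001  0.0001 0.0042]
t11.60 [0.5378 0.1601 0.413 ] yaw 157.7 j6 -1.10 F [ 0.25  0.93 -0.03] T [ 0.028 -0.136 -0.018] w0.0880 g0.0 to-go xyz [0.0002 0.0009 0.004 ]
```

```bash
M="python3 -m crank"; e="python3 e.py"
$M '[{"dx":-0.0008,"dy":0.0018,"dz":0.0013,"spin":0},{"dx":0,"dy":0,"dz":0,"spin":0},{"dx":0,"dy":0,"dz":0,"spin":0},{"dx":0,"dy":0,"dz":0,"spin":0},{"dx":0,"dy":0,"dz":0,"spin":0}]' -1 15 >/dev/null
$M '[{"dx":0,"dy":0,"dz":0,"spin":0},{"dx":0,"dy":0,"dz":0,"spin":0},{"dx":0,"dy":0,"dz":0,"spin":0}]' >/dev/null
python3 -c "from h import *;st()"
$M '[{"dx":0,"dy":0,"dz":0,"spin":1.5}]' >/dev/null; $e
$M '[{"dx":0,"dy":0,"dz":0,"spin":1.5}]' >/dev/null; $e
$M '[{"dx":0,"dy":0,"dz":0,"spin":1.5}]' >/dev/null; $e
$M '[{"dx":0,"dy":0,"dz":0,"spin":1.5}]' >/dev/null; $e
$M '[{"dx":0,"dy":0,"dz":0,"spin":1.5}]' >/dev/null; $e
$M '[{"dx":0,"dy":0,"dz":0,"spin":1.5}]' >/dev/null; $e
$M '[{"dx":0,"dy":0,"dz":0,"spin":1.5}]' >/dev/null; $e
$M '[{"dx":0,"dy":0,"dz":0,"spin":1.5}]' >/dev/null; $e
```

```text
t12.77 [0.5392 0.1608 0.4114] yaw 157.8 j6 -1.10 F [-3.65 -6.98  1.39] T [-0.951  0.28   0.012] w0.0596 g15.0 to-go xyz [ 0.0011 -0.0003  0.0024]
12.85 yaw 156.33 e6 -0.6724 v6 0.346 Tz 0.077 Fz 0.7
12.93 yaw 154.76 e6 -0.3870 v6 0.315 Tz 0.099 Fz 1.3
13.02 yaw 153.25 e6 -0.3352 v6 0.311 Tz 0.102 Fz 1.1
13.10 yaw 151.76 e6 -0.3313 v6 0.313 Tz 0.090 Fz 0.6
13.18 yaw 150.25 e6 -0.3309 v6 0.311 Tz 0.118 Fz 0.9
13.27 yaw 148.76 e6 -0.3303 v6 0.312 Tz 0.058 Fz 0.3
13.35 yaw 147.26 e6 -0.3301 v6 0.311 Tz 0.030 Fz 1.2
13.43 yaw 145.76 e6 -0.3300 v6 0.311 Tz 0.091 Fz 1.4
```

```bash
M="python3 -m crank"; e="python3 e.py"
cat > sh.py <<'E'
from h import *
import sys
P=dict(body=(40,56,46,58),stem=(48,58,54,61),stem2=(50,60,54,62),blob=(56,62,54,64),foot=(54,64,54,64),puckedge=(62,70,52,64),hole=(66,78,34,42))
def sh(f,ref="pre.npy"):
    p0=np.load(ref).mean(0).mean(2);q=np.load(f).mean(0).mean(2);o=[]
    for nm,(y0,y1,x0,x1) in P.items():
        I=cv2.GaussianBlur(q,(0,0),.7).astype(np.float32);T=cv2.GaussianBlur(p0,(0,0),.7)[y0:y1,x0:x1].astype(np.float32)
        W=np.array([[1,0,0],[0,1,0]],np.float32);W[:,2]=(x0,y0)
        try: c,W=cv2.findTransformECC(T,I,W,cv2.MOTION_TRANSLATION,(3,200,1e-5));o.append("%s %.2f,%.2f(%.2f)"%(nm,W[0,2]-x0,W[1,2]-y0,c))
        except cv2.error: o.append(nm+" fail")
    print(f,*o)
E
python3 -c "
from sh import *
avg(8,'r87.npy')
for f in('base','r45','r75','r75b','r87'):sh(f+'.npy')"
```

```text
base.npy body 0.73,1.06(0.91) stem -0.06,-0.09(0.99) stem2 -0.11,0.27(0.99) blob -0.31,0.48(0.99) foot -0.23,0.26(0.99) puckedge 0.11,-0.06(0.99) hole -0.60,-0.81(0.91)
r45.npy body 0.31,0.63(0.88) stem -0.14,0.70(0.97) stem2 -0.34,1.11(0.97) blob -0.34,0.98(0.99) foot -0.21,0.61(0.99) puckedge -0.08,-0.07(0.99) hole -0.19,-1.45(0.98)
r75.npy body 0.31,1.75(0.81) stem -0.11,1.49(0.97) stem2 -0.27,1.82(0.97) blob -0.23,1.42(0.99) foot -0.07,1.00(0.98) puckedge -0.04,0.02(0.99) hole 0.26,-0.04(0.97)
r75b.npy body 0.25,1.63(0.88) stem 0.13,1.55(0.98) stem2 0.09,1.82(0.98) blob -0.13,1.39(0.98) foot 0.04,1.15(0.97) puckedge -0.04,-0.01(0.99) hole 0.53,-0.41(0.99)
r87.npy body 0.33,1.98(0.84) stem 0.19,1.66(0.98) stem2 0.12,1.89(0.98) blob -0.01,1.27(0.98) foot 0.11,1.14(0.97) puckedge -0.05,0.01(0.99) hole 0.23,-0.39(0.99)
```

Between 75° and 87° the body shifted another 0.3 px while the foot patch stayed put, so the touch may already have happened. I'll look at the column profiles before turning further.

```bash
python3 - <<'E'
from h import *
L=[np.load(f+'.npy').mean(0) for f in('pre','r45','r75b','r87')]
for x in((56,58),(58,60),(60,62)):
    print(x)
    for i in L: print(' '.join("%3.0f"%v for v in i.mean(2)[44:70,x[0]:x[1]].mean(1)))
v=np.hstack([cv2.resize(i[40:74,48:68],None,fx=10,fy=14,interpolation=cv2.INTER_CUBIC) for i in L])
cv2.imwrite("pics/strip.png",np.clip(v*1.7-40,0,255).astype(np.uint8)); print(v.shape)
E
```

```text
(56, 58)
 73  67  64  68  75  77  85 102 110  95  89  93  96  93  98  90  80  85  84  79  80  92  97  99  98  91
 79  71  66  67  75  79  81  85  91  92  89  90  94  97  94  91  81  84  78  76  80  93  99  98  98  91
 85  80  74  70  75  79  80  80  89 103 102  93  92  95 101  99  86  83  79  76  80  92  98  99  98  90
 88  80  73  70  74  78  79  80  90 109 107  94  90  95 102  98  84  84  79  75  80  89  95  98  99  90
(58, 60)
 64  64  61  58  58  57  68  96 105  92  76  63  66  83  90  78  70  69  70  68  68  78  95  99  97  94
 60  62  63  60  58  58  57  74  94  97  86  75  65  67  83  87  76  68  69  69  66  75  93  99  98  94
 68  64  65  63  59  59  57  60  85 106 106  90  72  66  80  91  87  73  69  68  67  76  93  98  98  94
 69  65  64  64  60  58  57  59  83 103 105  89  76  68  85  91  86  74  69  69  68  75  93  99  98  93
(60, 62)
 66  63  59  58  58  57  56  61  59  59  57  56  59  70  73  71  69  70  71  68  68  72  86  97  98  89
 61  63  62  58  58  56  57  57  62  61  59  58  58  60  75  76  71  69  71  70  67  72  88  96  97  90
 65  67  66  61  58  57  58  56  59  64  63  59  58  57  62  75  77  70  71  69  68  71  83  95  97  90
 67  66  65  63  59  57  57  56  56  62  63  60  59  59  61  76  77  70  69  69  68  72  83  95  96  89
(476, 800, 3)
```

View pics/strip.png

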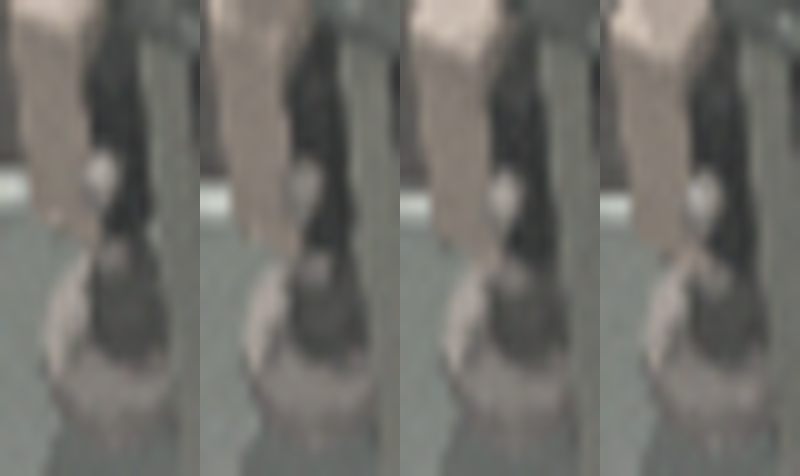

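The strip shows the light dot (crop row ~53) and the foot's bright edge (row ~58) unmoved from 75° to 87°. I need to know whether the gauge body itself moved, or whether the grip slipped.

```bash
python3 - <<'E'
from h import *
F=('pre','r45','r75','r75b','r87')
L=[np.load(f+'.npy').mean(0).mean(2) for f in F]
# box bottom edge & dial rim edges
for x in((51,53),(53,55),(55,57)):
    print(x)
    for i in L: print(' '.join("%3.0f"%v for v in i[48:66,x[0]:x[1]].mean(1)))
print("rim left/bottom cols 44-47, rows 40..56")
for i in L: print(' '.join("%3.0f"%v for v in i[38:58,44:46].mean(1)))
for i in L: print(' '.join("%3.0f"%v for v in i[38:58,46:48].mean(1)))
E
```

```text
(51, 53)
 96  97  97  96  95  97  96  99  98  99  99  99 100 100 102 104 104  97
 97  98  98  98  96  97  98  97  95  98  99  99  99 100 102 104 104  97
 98  98  97  98  96  97  98  97  95  92  96  99  99 100 103 103 105  96
 97  97  97  98  97  97  97  97  95  92  96  99  99  99 102 103 104  96
 97  98  98  98  98  96  98  97  96  97 100  98  99 100 101 104 104  96
(53, 55)
 98  96  97  97  97  96  96 101  93  95  99 104 110 116 115 112 110 107
 96  97  97  98  97  97  96  96 100 100  99 104 111 117 117 112 110 104
 97  98  97  96  97  98  97  98  97  95  97 104 111 116 116 112 110 103
 96  96  98  97  97  97  96  97  96  95  98 104 111 116 117 111 110 104
 96  97  97  97  97  98  96  96  96  97  93 102 112 116 116 111 107 102
(55, 57)
 94  97  96  96  99  93  92  95  97  96 106 110 103 108 106  96  87  90
 94  98  97  97  93  93  92  92  96  97  99 106 103 108  99  87  85  91
 95  97  98  97  96  95 105  98  96  98 101 107 104 107  99  89  86  90
 92  95  96  95  96  97  96  94  95  96 100 107 104 107  99  88  85  89
 93  96  96  96  97  99  98  93  94  96 100 107 104 108 100  87  85  90
rim left/bottom cols 44-47, rows 40..56
161 152 141 130 119 114 108 101  98  93  95  98 136 176 185 182 175 157 146 141
181 175 158 145 136 127 116 111 109 106 102  98 106 148 180 184 177 158 132 121
181 178 168 153 144 137 133 120 112 107 105 101 108 133 164 182 176 145 116 101
180 179 168 154 143 136 132 120 111 109 103 101 107 134 163 181 177 157 132 120
181 179 169 153 147 137 132 125 115 108 105 101 108 132 154 178 177 147 124 106
112 106  99  95  89  86  82  80  80  78  77  76  76 103 152 154 143 126 106 101
121 115 109 100  93  91  89  85  82  78  79  78  77  81 117 143 133 107  96  96
133 121 115 108 100  97  94  88  86  84  82  81  79  76  82 108 106  97  97  98
132 120 114 108  99  97  93  88  85  83  82  81  79  75  84 125 129 107  95  96
136 126 116 111 104  98  93  91  87  84  83  81  79  78  78  98 105  97  96  97
```

```bash
python3 - <<'E'
from h import *
def flow(a,b,pt,w):
    A,B=[np.load(f+'.npy').mean(0).mean(2) for f in(a,b)]
    # 1-D LK (vertical), with gain/offset free
    x,y=pt;sl=np.s_[y-w[1]:y+w[1]+1,x-w[0]:x+w[0]+1]
    A=cv2.GaussianBlur(A,(0,0),.6);B=cv2.GaussianBlur(B,(0,0),.6)
    d=0
    H,W=A.shape
    yy,xx=np.mgrid[0:H,0:W].astype(np.float32)
    for _ in range(10):
        Bw=cv2.remap(B,xx,yy+np.float32(d),cv2.INTER_CUBIC);gy=np.gradient(Bw,axis=0)
        M=np.c_[gy[sl].ravel(),-A[sl].ravel(),-np.ones(A[sl].size)]
        r=np.linalg.lstsq(M,-Bw[sl].ravel(),rcond=None)[0]
        d+=r[0]
    res=(M@r+Bw[sl].ravel());s=np.sqrt(np.linalg.inv(M.T@M)[0,0])*res.std()
    return "%.2f±%.2f"%(d,s)
for a,b in(("pre","r45"),("pre","r75b"),("r45","r75"),("r75","r75b"),("r75b","r87"),("r75","r87")):
    print(a,b,*[f"{n} {flow(a,b,p,w)}" for n,p,w in(("dot",(58,53),(2,4)),("footedge",(60,58),(3,3)),("rimL",(45,47),(2,8)),("rimbot",(47,52),(3,3)),("box",(52,44),(4,5)),("guide",(60,50),(2,6)),("puck",(58,66),(4,4)))])
E
```

```text
pre r45 dot 0.93±0.09 footedge 0.87±0.09 rimL 0.63±0.08 rimbot 0.58±0.07 box 1.60±0.22 guide 0.88±0.06 puck -0.01±0.03
pre r75b dot 1.68±0.05 footedge 1.64±0.16 rimL 1.12±0.13 rimbot 0.94±0.11 box 1.71±0.06 guide 1.52±0.07 puck 0.01±0.03
r45 r75 dot 0.71±0.06 footedge 0.69±0.09 rimL 0.38±0.11 rimbot 0.24±0.13 box 0.41±0.17 guide 0.61±0.04 puck 0.06±0.02
r75 r75b dot 0.01±0.08 footedge 0.11±0.04 rimL 0.03±0.05 rimbot 0.10±0.08 box -0.01±0.10 guide 0.05±0.05 puck 0.00±0.01
r75b r87 dot 0.07±0.03 footedge -0.05±0.04 rimL 0.11±0.07 rimbot 0.03±0.08 box 0.37±0.06 guide 0.06±0.02 puck 0.03±0.02
r75 r87 dot 0.09±0.09 footedge 0.05±0.06 rimL 0.17±0.03 rimbot 0.12±0.07 box 0.27±0.07 guide 0.13±0.06 puck 0.00±0.02
```

Up to 75° the foot and dot moved with the gauge (about 0.022 px/deg). From 75° to 87° they stayed while the body kept dropping. So the touch is near 76°, which puts the load at about 2.4 N. I'll release, spin back to the earlier yaw and compare again under the same lighting.

```bash
M="python3 -m crank"
$M '[{"dx":0,"dy":0,"dz":0,"spin":0},{"dx":0,"dy":0,"dz":0,"spin":0},{"dx":0,"dy":0,"dz":0,"spin":0},{"dx":0,"dy":0,"dz":0,"spin":0}]' 1 >/dev/null
$M '[{"dx":0.0008,"dy":-0.0018,"dz":-0.0013,"spin":-6},{"dx":0,"dy":0,"dz":0,"spin":-6},{"dx":0,"dy":0,"dz":0,"spin":0}]' >/dev/null
cat > fl.py <<'E'
from h import *
def flow(a,b,pt,w):
    A,B=[cv2.GaussianBlur(np.load(f+'.npy').mean(0).mean(2),(0,0),.6) for f in(a,b)]
    x,y=pt;sl=np.s_[y-w[1]:y+w[1]+1,x-w[0]:x+w[0]+1];d=0
    yy,xx=np.mgrid[0:A.shape[0],0:A.shape[1]].astype(np.float32)
    for _ in range(10):
        Bw=cv2.remap(B,xx,yy+np.float32(d),cv2.INTER_CUBIC);gy=np.gradient(Bw,axis=0)
        M=np.c_[gy[sl].ravel(),-A[sl].ravel(),-np.ones(A[sl].size)]
        r=np.linalg.lstsq(M,-Bw[sl].ravel(),rcond=None)[0];d+=r[0]
    res=M@r+Bw[sl].ravel();s=np.sqrt(np.linalg.inv(M.T@M)[0,0])*res.std()
    return "%.2f±%.2f"%(d,s)
def cmp(a,b): print(a,b,*[f"{n} {flow(a,b,p,w)}" for n,p,w in(("dot",(58,53),(2,4)),("footedge",(60,58),(3,3)),("rimL",(45,47),(2,8)),("box",(52,44),(4,5)),("box2",(53,48),(5,9)),("guide",(60,50),(2,6)),("puck",(58,66),(4,4)))])
E
python3 - <<'E'
from fl import *
st(); avg(15,"r87b.npy")
for a,b in(("pre","r75b"),("pre","r87b"),("r75b","r87b"),("r87","r87b")): cmp(a,b)
E
```

```text
t14.42 [0.5377 0.1606 0.4128] yaw 158.1 j6 -1.11 F [-0.33  0.24  0.33] T [ 0.008 -0.151 -0.015] w0.0881 g0.0 to-go xyz [-0.0002  0.0005  0.0038]
pre r75b dot 1.68±0.05 footedge 1.64±0.16 rimL 1.12±0.13 box 1.71±0.06 box2 1.56±0.04 guide 1.52±0.07 puck 0.01±0.03
pre r87b dot 1.80±0.05 footedge 1.63±0.19 rimL 1.34±0.15 box 1.91±0.07 box2 1.79±0.04 guide 1.65±0.08 puck 0.04±0.04
r75b r87b dot 0.10±0.03 footedge 0.04±0.04 rimL 0.23±0.03 box 0.19±0.02 box2 0.13±0.02 guide 0.10±0.02 puck 0.05±0.02
r87 r87b dot 0.03±0.02 footedge 0.06±0.02 rimL 0.03±0.05 box -0.05±0.06 box2 0.17±0.05 guide 0.01±0.01 puck 0.02±0.01
```

Under the same lighting the body moved 0.2 px and the foot edge 0.04 px, so touch is around 75–80°. I'll add 5° to sit mid-band whichever it is, then measure again.

```bash
M="python3 -m crank"; e="python3 e.py"
$M '[{"dx":-0.0008,"dy":0.0013,"dz":0.0013,"spin":0},{"dx":0,"dy":0,"dz":0,"spin":0},{"dx":0,"dy":0,"dz":0,"spin":0},{"dx":0,"dy":0,"dz":0,"spin":0},{"dx":0,"dy":0,"dz":0,"spin":0}]' -1 15 >/dev/null
$M '[{"dx":0,"dy":0,"dz":0,"spin":0},{"dx":0,"dy":0,"dz":0,"spin":0},{"dx":0,"dy":0,"dz":0,"spin":0}]' >/dev/null
python3 -c "from h import *;st()"
$M '[{"dx":0,"dy":0,"dz":0,"spin":1}]' >/dev/null; $e
$M '[{"dx":0,"dy":0,"dz":0,"spin":1}]' >/dev/null; $e
$M '[{"dx":0,"dy":0,"dz":0,"spin":1}]' >/dev/null; $e
$M '[{"dx":0,"dy":0,"dz":0,"spin":1}]' >/dev/null; $e
$M '[{"dx":0,"dy":0,"dz":0,"spin":1},{"dx":0,"dy":0,"dz":0,"spin":0},{"dx":0,"dy":0,"dz":0,"spin":0}]' >/dev/null; $e
$M '[{"dx":0,"dy":0,"dz":0,"spin":0},{"dx":0,"dy":0,"dz":0,"spin":0},{"dx":0,"dy":0,"dz":0,"spin":0},{"dx":0,"dy":0,"dz":0,"spin":0}]' 1 >/dev/null
$M '[{"dx":0.0008,"dy":-0.0013,"dz":-0.0013,"spin":-5},{"dx":0,"dy":0,"dz":0,"spin":0},{"dx":0,"dy":0,"dz":0,"spin":0}]' >/dev/null
python3 - <<'E'
from fl import *
st(); avg(15,"r92b.npy")
for a,b in(("pre","r92b"),("r75b","r92b"),("r87b","r92b")): cmp(a,b)
E
```

```text
t15.83 [0.5388 0.1608 0.4114] yaw 157.8 j6 -1.10 F [-2.5  -4.54  1.3 ] T [-0.74   0.196  0.049] w0.0594 g15.0 to-go xyz [ 0.0008 -0.0001  0.0024]
15.92 yaw 156.84 e6 -0.4204 v6 0.230 Tz 0.079 Fz 0.1
16.00 yaw 155.79 e6 -0.2318 v6 0.211 Tz 0.083 Fz 0.9
16.08 yaw 154.79 e6 -0.1975 v6 0.208 Tz 0.076 Fz 0.4
16.17 yaw 153.79 e6 -0.1946 v6 0.206 Tz 0.114 Fz 0.6
16.42 yaw 152.81 e6 -0.1315 v6 -0.001 Tz -0.172 Fz 0.5
t17.00 [0.5376 0.1607 0.4128] yaw 157.8 j6 -1.10 F [ 0.02  0.42 -0.08] T [ 0.046 -0.153 -0.002] w0.0880 g0.0 to-go xyz [-0.0003  0.0004  0.0038]
pre r92b dot 2.02±0.05 footedge 2.04±0.16 rimL 1.33±0.15 box 1.99±0.07 box2 2.00±0.05 guide 1.91±0.08 puck 0.02±0.04
r75b r92b dot 0.35±0.02 footedge 0.33±0.06 rimL 0.21±0.03 box 0.28±0.03 box2 0.24±0.03 guide 0.34±0.02 puck -0.00±0.02
r87b r92b dot 0.20±0.04 footedge 0.26±0.07 rimL -0.00±0.01 box 0.09±0.01 box2 0.11±0.02 guide 0.20±0.02 puck -0.04±0.01
```

Correction: by 92° the foot edge and dot have moved 2.03 px in total, which is in line with 75° (0.022 px/deg). The apparent stop was sub-pixel bias, so there has been no touch yet. I'll keep going in 6° blocks, logging effort and frames.

```bash
M="python3 -m crank"; e="python3 e.py"
$M '[{"dx":-0.0008,"dy":0.0013,"dz":0.0013,"spin":0},{"dx":0,"dy":0,"dz":0,"spin":0},{"dx":0,"dy":0,"dz":0,"spin":0},{"dx":0,"dy":0,"dz":0,"spin":0},{"dx":0,"dy":0,"dz":0,"spin":0}]' -1 15 >/dev/null
$M '[{"dx":0,"dy":0,"dz":0,"spin":0},{"dx":0,"dy":0,"dz":0,"spin":0},{"dx":0,"dy":0,"dz":0,"spin":0}]' >/dev/null
python3 -c "from fl import *; avg(6,'g92.npy');st()"
$M '[{"dx":0,"dy":0,"dz":0,"spin":1.5}]' >/dev/null; $e
$M '[{"dx":0,"dy":0,"dz":0,"spin":1.5}]' >/dev/null; $e
$M '[{"dx":0,"dy":0,"dz":0,"spin":1.5}]' >/dev/null; $e
$M '[{"dx":0,"dy":0,"dz":0,"spin":1.5}]' >/dev/null; $e
python3 -c "from fl import *; avg(6,'g98.npy')"
$M '[{"dx":0,"dy":0,"dz":0,"spin":1.5}]' >/dev/null; $e
$M '[{"dx":0,"dy":0,"dz":0,"spin":1.5}]' >/dev/null; $e
$M '[{"dx":0,"dy":0,"dz":0,"spin":1.5}]' >/dev/null; $e
$M '[{"dx":0,"dy":0,"dz":0,"spin":1.5}]' >/dev/null; $e
python3 -c "
from fl import *; avg(6,'g104.npy')
for f in('g92','g98','g104'): cmp('pre',f)
for f in('g98','g104'): cmp('g92',f)"
```

```text
t18.72 [0.5387 0.1609 0.4114] yaw 157.8 j6 -1.10 F [-2.57 -4.89  1.86] T [-0.798  0.183  0.068] w0.0592 g15.0 to-go xyz [ 0.0007 -0.0002  0.0024]
18.80 yaw 156.34 e6 -0.6736 v6 0.348 Tz 0.068 Fz 0.9
18.88 yaw 154.77 e6 -0.3884 v6 0.317 Tz 0.125 Fz 0.7
18.97 yaw 153.27 e6 -0.3365 v6 0.311 Tz 0.052 Fz 0.0
19.05 yaw 151.77 e6 -0.3324 v6 0.312 Tz 0.080 Fz 1.3
19.43 yaw 150.34 e6 -0.6504 v6 0.345 Tz 0.052 Fz -0.2
19.52 yaw 148.77 e6 -0.3842 v6 0.315 Tz 0.155 Fz -0.3
19.60 yaw 147.27 e6 -0.3349 v6 0.312 Tz 0.041 Fz 1.0
19.68 yaw 145.77 e6 -0.3307 v6 0.311 Tz 0.028 Fz 0.4
pre g92 dot 2.01±0.05 footedge 2.03±0.16 rimL 1.30±0.15 box 2.02±0.07 box2 2.04±0.05 guide 1.90±0.08 puck 0.06±0.04
pre g98 dot 2.13±0.05 footedge 2.21±0.18 rimL 1.41±0.16 box 2.17±0.10 box2 2.03±0.06 guide 2.01±0.09 puck 0.04±0.04
pre g104 dot 2.19±0.05 footedge 2.15±0.17 rimL 1.36±0.17 box 2.47±0.10 box2 2.29±0.07 guide 2.07±0.09 puck 0.01±0.04
g92 g98 dot 0.13±0.02 footedge 0.23±0.05 rimL 0.05±0.02 box 0.06±0.05 box2 0.04±0.03 guide 0.13±0.02 puck -0.02±0.02
g92 g104 dot 0.19±0.04 footedge 0.24±0.06 rimL 0.08±0.04 box 0.38±0.06 box2 0.30±0.04 guide 0.16±0.03 puck -0.02±0.02
```

```bash
M="python3 -m crank"; e="python3 e.py"
$M '[{"dx":0,"dy":0,"dz":0,"spin":1.5},{"dx":0,"dy":0,"dz":0,"spin":1.5},{"dx":0,"dy":0,"dz":0,"spin":1.5}]' >/dev/null; $e
python3 -c "
from fl import *; avg(6,'g108.npy');st()
for f in('g108',): cmp('pre',f)
for f in('g108',): cmp('g92',f);cmp('g98',f);cmp('g104',f)
L=[np.load(f+'.npy').mean(0) for f in('pre','r75b','r92b','g92','g98','g104','g108')]
for x in((56,58),(58,60),(60,62),(62,64)):
    print(x)
    for i in L: print(' '.join('%3.0f'%v for v in i.mean(2)[50:66,x[0]:x[1]].mean(1)))
"
```

```text
20.23 yaw 141.32 e6 -0.3353 v6 0.312 Tz 0.021 Fz 0.6
t20.53 [0.5388 0.1611 0.4114] yaw 141.4 j6 -0.82 F [-2.3  -4.73 -0.19] T [-0.723  0.145 -0.1  ] w0.0593 g15.0 to-go xyz [ 0.0005 -0.0006  0.0024]
pre g108 dot 2.17±0.08 footedge 2.15±0.17 rimL 1.52±0.18 box 2.53±0.10 box2 2.45±0.07 guide 2.05±0.09 puck 0.07±0.04
g92 g108 dot 0.13±0.06 footedge 0.17±0.06 rimL 0.22±0.05 box 0.43±0.06 box2 0.38±0.04 guide 0.16±0.04 puck -0.01±0.02
g98 g108 dot 0.02±0.07 footedge -0.01±0.06 rimL 0.17±0.04 box 0.32±0.05 box2 0.31±0.04 guide 0.01±0.04 puck 0.02±0.02
g104 g108 dot -0.05±0.07 footedge -0.07±0.05 rimL 0.12±0.03 box 0.04±0.03 box2 0.02±0.03 guide 0.01±0.04 puck 0.02±0.01
(56, 58)
 85 102 110  95  89  93  96  93  98  90  80  85  84  79  80  92
 80  80  89 103 102  93  92  95 101  99  86  83  79  76  80  92
 79  81  86  99 104  93  91  96 101 100  86  84  78  75  80  88
 80  80  85 100 104  94  92  96 100  98  86  84  78  75  80  89
 79  82  84  98 107  92  89  94  96  88  85  85  77  76  80  89
 80  82  82  96 105  96  90  93  96  95  86  84  79  76  81  88
 81  82  83  95 101  93  90  95  96
[... 699 characters left out ...]
 62  67  60  58  57  61  78  83  73  71  70  70  71
 57  57  57  60  65  62  58  59  59  69  76  72  71  69  69  70
 57  56  55  62  69  64  59  58  57  69  77  72  72  68  70  72
 58  58  57  63  68  64  60  58  57  69  79  72  69  68  69  71
(62, 64)
 77  77  75  71  66  71  85  78  70  69  72  68  68  67  69  78
 76  78  75  72  66  63  63  61  65  69  71  69  67  66  70  79
 78  77  76  72  67  62  62  61  64  68  70  69  68  67  70  79
 77  76  76  71  66  63  63  62  63  68  71  68  66  65  71  80
 77  75  77  72  66  63  62  59  62  66  69  68  67  68  69  80
 77  78  75  72  66  62  63  60  63  66  68  68  67  66  70  78
 77  77  76  72  67  64  62  62  61  67  68  69  67  66  70  79
```

The foot and dot stalled at about 2.15 px from 98° to 108° while the box went on, which suggests touch near 97°. One more step will tell a real stall from pixel bias, and it stays below 5 N.

```bash
M="python3 -m crank"; e="python3 e.py"
$M '[{"dx":0,"dy":0,"dz":0,"spin":1.5},{"dx":0,"dy":0,"dz":0,"spin":1.5},{"dx":0,"dy":0,"dz":0,"spin":1.5}]' >/dev/null; $e
python3 -c "
from fl import *; avg(6,'g113.npy');st()
cmp('pre','g113');cmp('g92','g113');cmp('g104','g113');cmp('g108','g113')
for x in((56,58),(58,60),(60,62)):
    for f in ('g108','g113'): print(' '.join('%3.0f'%v for v in np.load(f+'.npy').mean(0).mean(2)[50:66,x[0]:x[1]].mean(1)))
"
```

```text
20.78 yaw 136.84 e6 -0.3284 v6 0.312 Tz 0.077 Fz 0.1
t21.08 [0.5388 0.1612 0.4114] yaw 136.9 j6 -0.74 F [-1.84 -4.89  0.45] T [-0.736  0.063 -0.2  ] w0.0592 g15.0 to-go xyz [ 0.0004 -0.0007  0.0024]
pre g113 dot 2.38±0.12 footedge 2.18±0.17 rimL 1.56±0.20 box 2.64±0.10 box2 2.60±0.08 guide 2.20±0.10 puck 0.05±0.04
g92 g113 dot 0.38±0.11 footedge 0.23±0.07 rimL 0.27±0.06 box 0.56±0.06 box2 0.51±0.05 guide 0.51±0.06 puck -0.00±0.02
g104 g113 dot 0.17±0.12 footedge -0.01±0.06 rimL 0.16±0.04 box 0.13±0.03 box2 0.13±0.04 guide 0.27±0.06 puck 0.00±0.01
g108 g113 dot 0.17±0.06 footedge 0.01±0.02 rimL -0.00±0.02 box 0.06±0.02 box2 0.09±0.02 guide 0.24±0.04 puck -0.01±0.01
 81  82  83  95 101  93  90  95  96  96  87  85  78  76  80  88
 78  84  83  94 102  92  89  94  97  97  87  85  78  76  82  89
 58  58  66  96  95  88  80  70  68  86  90  79  72  68  68  75
 57  58  63  82  89  88  81  70  68  86  91  80  71  68  68  73
 58  58  57  63  68  64  60  58  57  69  79  72  69  68  69  71
 58  57  58  63  67  64  59  60  57  69  79  74  72  69  68  72
```

```bash
python3 -c "
from h import *
n=['r75b','r87','r87b','r92b','g92','g98','g104','g108','g113']
L={f:np.load(f+'.npy') for f in n}
print('F0 std of mean', {f:round(float(L[f].mean(3).std(0).mean()/len(L[f])**.5),2) for f in n})
for a,b in zip(n,n[1:]):
    d=(L[b].mean(0)-L[a].mean(0)).mean(2)
    print(a,b,*[k+' %.2f'%np.sqrt((d[s]**2).mean()) for k,s in dict(foot=np.s_[57:63,56:66],dot=np.s_[49:56,56:63],box=np.s_[36:56,46:55],puck=np.s_[64:72,52:66],col=np.s_[50:70,68:74]).items()])
print('foot diffs');
for a,b in(('r75b','r87b'),('r87b','r92b'),('r92b','g98'),('g98','g104'),('g104','g113')):
    print(a,b);print(np.round((L[b].mean(0)-L[a].mean(0)).mean(2)[56:64,55:67]).astype(int))
"
```

```text
F0 std of mean {'r75b': 0.56, 'r87': 0.6, 'r87b': 0.46, 'r92b': 0.46, 'g92': 0.66, 'g98': 0.67, 'g104': 0.67, 'g108': 0.68, 'g113': 0.68}
r75b r87 foot 2.43 dot 2.72 box 6.59 puck 1.54 col 2.31
r87 r87b foot 1.25 dot 1.66 box 5.15 puck 1.12 col 2.26
r87b r92b foot 4.30 dot 3.83 box 2.99 puck 1.22 col 1.02
r92b g92 foot 1.27 dot 1.43 box 1.54 puck 1.29 col 1.44
g92 g98 foot 4.16 dot 2.34 box 3.08 puck 1.65 col 2.20
g98 g104 foot 2.61 dot 2.72 box 4.51 puck 1.49 col 1.98
g104 g108 foot 1.63 dot 4.82 box 3.57 puck 1.23 col 1.47
g108 g113 foot 2.02 dot 3.59 box 3.39 puck 1.38 col 1.32
foot diffs
r75b r87b
[[ 0 -3  1  4  5  0 -1  1 -1  2 -2 -1]
 [ 0  0 -1  4  1 -1  1  1  1 -1 -1  1]
 [-7  3 -1 11 -3  0 -1 -2  0  2  0  2]
 [-2  1 -3  3 -3  2 -2 -3  0  0 -2 -1]
 [ 0  0 -2 -2  0  2 -3 -3 -2  2 -1 -1]
 [-1  0  0  0  2  3  0  0 -1  1  1 -2]
 [-1  0 -1  2  0  0 -1 -1  0  1 -1  0]
 [ 0  0  0  0  0  1 -1  3  0  1  0 -1]]
r87b r92b
[[ -1   1   0   0   3   0   1  -1   1  -1   1   0]
 [ -1   2   1   2   1   2   1  -1  -1   0   1   0]
 [  7   3  -4 -20 -10  -1   0  -1   1   0   0  -1]
 [  3   3   2 -
[... 603 characters left out ...]
 0]
 [  1   0   1   0   1   1  -1   1   1  -2   1  -1]]
g98 g104
[[ 2 -1  2  0  0  3 -1  1 -1  1  0  1]
 [-1  1 -4  1 -1  0 -3  1  2  1 -2 -2]
 [ 1  1 -1 -1 -2  0 -2 -1  2 -1  2  3]
 [ 2  9  6  9 -3  5 -5  1 -1  1  0  1]
 [ 0  3  0  4  1  1  2 -3  2  0  1 -4]
 [-1 -2 -1  1  3 -1  1  2 -2  2  3  1]
 [ 1  2  0  2 -1  2 -1 -1  0 -1  2 -2]
 [ 0  0  0  2 -2 -1 -1 -1 -3  0  1 -1]]
g104 g113
[[ 0  4 -4 -3  2 -1  1  1  0 -1  2  3]
 [ 2  2  0 -1  3  1  3  1  0  1  7  5]
 [ 8  2  1 -3  0 -1  1  1 -4  1  4  4]
 [ 2  3  0 -2  1 -1  2 -1  0  4  4  1]
 [ 0  0  2 -1  0  2  2  2 -1 -1  1  3]
 [ 1 -1  3  2  1  3  1 -1  1  1  3  4]
 [-1 -1 -1 -1  1  1 -1  1  1 -2  1  5]
 [ 0  0  0 -1  1  1  1  3  2  1  2  4]]
```

The foot region stopped changing after 98–104° while the gauge kept moving. That puts touch at about 100.5°, so 113° is about 2.8 N, inside the light-touch band, and it has been held there. Next: release, rise to the fine knob, spin back and grip it.

```bash
M="python3 -m crank"
$M '[{"dx":0,"dy":0,"dz":0,"spin":0},{"dx":0,"dy":0,"dz":0,"spin":0},{"dx":0,"dy":0,"dz":0,"spin":0},{"dx":0,"dy":0,"dz":0,"spin":0}]' 1 >/dev/null
python3 -c "from h import *;st()"
$M '[{"dx":0,"dy":0,"dz":-0.014,"spin":0},{"dx":0,"dy":0,"dz":-0.014,"spin":0},{"dx":0,"dy":0,"dz":0,"spin":-6.5},{"dx":0,"dy":0,"dz":0,"spin":-6.5},{"dx":0,"dy":0,"dz":0,"spin":-6.5}]' >/dev/null
$M '[{"dx":0,"dy":0,"dz":0,"spin":-6.5},{"dx":0,"dy":0,"dz":0,"spin":-6.5},{"dx":0,"dy":0,"dz":0,"spin":-6.5},{"dx":0,"dy":0,"dz":0,"spin":-6.5},{"dx":0,"dy":0,"dz":0,"spin":-6.5}]' >/dev/null
$M '[{"dx":0,"dy":0,"dz":0,"spin":-6.5},{"dx":0,"dy":0,"dz":0,"spin":-6.5},{"dx":0,"dy":0,"dz":0,"spin":0},{"dx":0,"dy":0,"dz":0,"spin":0}]' >/dev/null
python3 -c "from fl import *;st();avg(8,'f0.npy');cmp('g113','f0')"
```

```text
t21.42 [0.5388 0.1617 0.4115] yaw 136.9 j6 -0.74 F [-0.22  0.79 -0.19] T [-0.008 -0.118  0.011] w0.0840 g0.0 to-go xyz [ 0.0001 -0.0011  0.0025]
t22.58 [0.5388 0.1617 0.4395] yaw -158.3 j6 -1.87 F [0.42 0.11 0.05] T [ 0.08  -0.12   0.022] w0.0880 g0.0 to-go xyz [ 0.001  -0.0003  0.0305]
g113 f0 dot -0.10±0.10 footedge 0.24±0.08 rimL -0.04±0.02 box 0.05±0.07 box2 0.04±0.05 guide -0.16±0.06 puck 0.01±0.01
```

```bash
M="python3 -m crank"; e="python3 e.py"
$M '[{"dx":0,"dy":0,"dz":0,"spin":0},{"dx":0,"dy":0,"dz":0,"spin":0},{"dx":0,"dy":0,"dz":0,"spin":0},{"dx":0,"dy":0,"dz":0,"spin":0},{"dx":0,"dy":0,"dz":0,"spin":0}]' -1 15 >/dev/null
$M '[{"dx":0,"dy":0,"dz":0,"spin":0},{"dx":0,"dy":0,"dz":0,"spin":0},{"dx":0,"dy":0,"dz":0,"spin":0},{"dx":0,"dy":0,"dz":0,"spin":0},{"dx":0,"dy":0,"dz":0,"spin":0}]' >/dev/null
python3 -c "from h import *;st();avg(6,'f0g.npy')"
$M '[{"dx":0,"dy":0,"dz":0,"spin":4},{"dx":0,"dy":0,"dz":0,"spin":4},{"dx":0,"dy":0,"dz":0,"spin":4},{"dx":0,"dy":0,"dz":0,"spin":4},{"dx":0,"dy":0,"dz":0,"spin":4}]' >/dev/null; $e
$M '[{"dx":0,"dy":0,"dz":0,"spin":4},{"dx":0,"dy":0,"dz":0,"spin":4},{"dx":0,"dy":0,"dz":0,"spin":4},{"dx":0,"dy":0,"dz":0,"spin":4},{"dx":0,"dy":0,"dz":0,"spin":4}]' >/dev/null; $e
$M '[{"dx":0,"dy":0,"dz":0,"spin":4},{"dx":0,"dy":0,"dz":0,"spin":4},{"dx":0,"dy":0,"dz":0,"spin":4},{"dx":0,"dy":0,"dz":0,"spin":4},{"dx":0,"dy":0,"dz":0,"spin":4}]' >/dev/null; $e
python3 -c "from h import *;st()"
$M '[{"dx":0,"dy":0,"dz":0,"spin":4},{"dx":0,"dy":0,"dz":0,"spin":4},{"dx":0,"dy":0,"dz":0,"spin":4},{"dx":0,"dy":0,"dz":0,"spin":4},{"dx":0,"dy":0,"dz":0,"spin":4}]' >/dev/null; $e
$M '[{"dx":0,"dy":0,"dz":0,"spin":4},{"dx":0,"dy":0,"dz":0,"spin":4},{"dx":0,"dy":0,"dz":0,"spin":4},{"dx":0,"dy":0,"dz":0,"spin":4},{"dx":0,"dy":0,"dz":0,"spin":4}]' >/dev/null; $e
$M '[{"dx":0,"dy":0,"dz":0,"spin":4},{"dx":0,"dy":0,"dz":0,"spin":4},{"dx":0,"dy":0,"dz":0,"spin":4},{"dx":0,"dy":0,"dz":0,"spin":4},{"dx":0,"dy":0,"dz":0,"spin":4}]' >/dev/null; $e
python3 -c "
from fl import *;st();avg(8,'f120.npy');cmp('f0g','f120');cmp('pre','f120');cmp('pre','f0g');cmp('g104','f120')
L={f:np.load(f+'.npy').mean(0).mean(2) for f in('g104','g113','f0','f0g','f120')}
for f,v in L.items():
  print(f,*[k+' %.2f'%np.sqrt(((v-L['g104'])[s]**2).mean()) for k,s in dict(foot=np.s_[57:63,56:66],dot=np.s_[49:56,56:63],box=np.s_[36:56,46:55],puck=np.s_[64:72,52:66]).items()])
for a,b in(('g104','f0g'),('f0g','f120'),('g104','f120')):
  print(np.round(L[b]-L[a]).astype(int)[50:64,55:66])
"
```

```text
t23.82 [0.5393 0.1605 0.4395] yaw -158.2 j6 -1.87 F [ 2.85 -8.29 -0.76] T [-1.149 -0.557  0.01 ] w0.0295 g15.0 to-go xyz [0.001  0.0011 0.0305]
24.53 yaw -178.42 e6 -1.0615 v6 0.832 Tz -0.009 Fz -0.0
24.95 yaw 161.59 e6 -1.0606 v6 0.831 Tz 0.071 Fz 0.2
25.37 yaw 141.59 e6 -1.0596 v6 0.832 Tz 0.050 Fz -1.2
t25.37 [0.5393 0.1605 0.4395] yaw 141.6 j6 -0.82 F [ 2.86 -7.68 -1.2 ] T [-1.047 -0.601  0.05 ] w0.0296 g15.0 to-go xyz [ 0.0014 -0.0004  0.0305]
25.78 yaw 121.59 e6 -1.0582 v6 0.830 Tz 0.017 Fz -1.0
26.20 yaw 101.59 e6 -1.0568 v6 0.832 Tz 0.061 Fz -1.3
26.62 yaw 81.59 e6 -1.0554 v6 0.832 Tz 0.072 Fz -1.0
t26.62 [0.5394 0.1606 0.4395] yaw 81.6 j6 0.23 F [ 3.45 -7.43 -0.99] T [-1.158 -0.74   0.072] w0.0295 g15.0 to-go xyz [ 0.0003 -0.0015  0.0305]
f0g f120 dot 0.59±0.08 footedge 0.42±0.07 rimL 0.31±0.05 box 0.21±0.10 box2 0.41±0.07 guide 0.54±0.06 puck 0.07±0.02
pre f120 dot 2.94±0.10 footedge 2.70±0.18 rimL 1.83±0.27 box 2.86±0.16 box2 3.02±0.10 guide 2.71±0.12 puck 0.11±0.04
pre f0g dot 2.25±0.07 footedge 2.23±0.17 rimL 1.49±0.22 box 2.79±0.12 box2 2.72±0.08 guide 2.14±0.09 puck 0.
[... 1460 characters left out ...]
  1   0  -2  -1   2   1  -1   3   1  -1]]
[[  1   1   1   1   3  -2   4   2   3   2   5]
 [  0  -1   2   2   3   2   3   0   2   6   2]
 [  2   3   1  -4  -4   0   4   5   5   1   0]
 [  0   1 -12 -21 -15   0  -1   0   4   4   3]
 [  5  -1 -20 -20  -7   7   1   0   2   3   3]
 [  2   4  -6   0   9   8   0   2   2   3   4]
 [  0   5   0  11  19   5   0   0   2   1   5]
 [  3   1  -3   9  12   0   1  -2   1   4   4]
 [  0  -1   0   0  -1   1   2   1  -3   1   4]
 [ -4   3   3  -1 -14 -12  -3   1   0   4   3]
 [ -2   0  -1   1  -3  -2  -6   4   0   2   4]
 [  1   0   1   4   3   3   1   0   4   2   0]
 [  1   0   1  -1   4   1  -1   1  -1   1   1]
 [ -1   0   0  -1   1   3   4   0   2   4   1]]
```

Coarse calibration by image edges leaves about ±1 N, but depth may do better: on horizontal faces it gives height directly. I'll compare the initial depth map with the current one, for the box top (known drop) and the foot (drop = original gap).

```bash
python3 - <<'E'
from h import *
D0=np.load("side_d.npy")[190:290,200:320]
D=[manip.camera("side")[1][190:290,200:320] for _ in range(8)]
D1=np.median(D,0); print("noise",np.std(D,0)[50:90,20:70].mean()); np.save("d120.npy",np.array(D))
c=manip.calibration("side");K=c["K"];T=c["cam_to_world"]
def Z(d):
    v,u=np.mgrid[190:290,200:320];P=np.stack([(u-K[0,2])/K[0,0]*d,-(v-K[1,2])/K[1,1]*d,-d],-1)
    return P@T[:3,:3].T+T[:3,3]
A,B=Z(D0),Z(D1)
np.set_printoptions(linewidth=200)
for n,(r,cc) in dict(foot=(slice(48,70),slice(53,68)),box=(slice(30,44),slice(46,56))).items():
    print(n,"z0");print(np.round(A[r,cc,2]*1000).astype(int));print("z1");print(np.round(B[r,cc,2]*1000).astype(int))
E
```

```text
noise 0.018477589
foot z0
[[ 158  157  164  161  164  169  166  171  168  163  184  185  184  189  189]
 [ 151  152  155  156  158  158  165  166  157  156  173  175  182  182  181]
 [ 144  150  149  152  152  157  154  159  148  150  169  171  172  177  180]
 [ 140  141  143  141  161  162  153  152  156  151  169  165  171  172  173]
 [ 130  134  137  158  157  159  155  151  145  143  162  164  162  163  167]
 [ 130  129  130  154  155  159  153  143  142  136  151  157  161  160  160]
 [ 125  127  129  146  149  151  136  140  139  135  148  151  151  155  162]
 [ 120  117  119  120  124 1274 1274  129  134  128  123  141  145  146  153]
 [  23   23  118  115  120  115  122  125  129  122   24  139  138  143  147]
 [  27   25   24   29  116   80   81   80  123   61   68  131  132  135  139]
 [  31   25   28   46   83   77   82   76   62   65   60  126  127  129  132]
 [  30   28   43   43   63   62   62   65   67   66   60  122  123  124  123]
 [  26   40   43   43   62   59   62   61   62   62   61  117  118  123  126]
 [  46   44   44   47   56   62   62   63   61   58   59  10
[... 2548 characters left out ...]
95 194]
 [183 178 177 179 184 186 187 191 192 188]
 [185 181 174 177 177 178 182 181 187 187]]
z1
[[ -1   1  -2  -1   0   0  -1 188 186 184]
 [  1  -1   1   2  -1  -3 190 189 191 186]
 [ -1  -1   0   0  -1 191 193 189 187 183]
 [ -1  -1   1   0 191 190 191 189 184 179]
 [  1  -1   2 191 194 193 191 183 179 178]
 [  0   1  -1 192 192 191 185 180 179 179]
 [ -1  -2 190 193 192 188 181 179 178 180]
 [ -1   0 189 191 187 182 178 179 180 178]
 [  2 188 189 188 184 180 179 181 181 180]
 [  1 186 186 184 179 175 180 180 181 180]
 [183 183 182 180 179 180 177 179 181 181]
 [182 180 181 177 179 180 180 178 181 180]
 [179 181 178 179 179 180 180 180 180 181]
 [178 176 175 175 176 178 178 180 180 182]]
```

The depth works: the box top dropped 195→180 mm, as expected from 14.7 mm of travel. The foot's top face went about 80→67 mm, so the original gap was roughly 12 mm, more than I assumed. The coarse touch at 113° may have been too light to count. I'll turn the fine knob back to its start, go back to the coarse knob, and use depth at a clear position and at touch to settle the gap.

```bash
M="python3 -m crank"
$M '[{"dx":0,"dy":0,"dz":0,"spin":-6},{"dx":0,"dy":0,"dz":0,"spin":-6},{"dx":0,"dy":0,"dz":0,"spin":-6},{"dx":0,"dy":0,"dz":0,"spin":-6},{"dx":0,"dy":0,"dz":0,"spin":-6}]' >/dev/null
$M '[{"dx":0,"dy":0,"dz":0,"spin":-6},{"dx":0,"dy":0,"dz":0,"spin":-6},{"dx":0,"dy":0,"dz":0,"spin":-6},{"dx":0,"dy":0,"dz":0,"spin":-6},{"dx":0,"dy":0,"dz":0,"spin":-6}]' >/dev/null
$M '[{"dx":0,"dy":0,"dz":0,"spin":-6},{"dx":0,"dy":0,"dz":0,"spin":-6},{"dx":0,"dy":0,"dz":0,"spin":-6},{"dx":0,"dy":0,"dz":0,"spin":-6},{"dx":0,"dy":0,"dz":0,"spin":-6}]' >/dev/null
$M '[{"dx":0,"dy":0,"dz":0,"spin":-6},{"dx":0,"dy":0,"dz":0,"spin":-6},{"dx":0,"dy":0,"dz":0,"spin":-6},{"dx":0,"dy":0,"dz":0,"spin":-6},{"dx":0,"dy":0,"dz":0,"spin":-6}]' >/dev/null
$M '[{"dx":0,"dy":0,"dz":0,"spin":0},{"dx":0,"dy":0,"dz":0,"spin":0}]' >/dev/null
python3 -c "from h import *;st()"
$M '[{"dx":0,"dy":0,"dz":0,"spin":0},{"dx":0,"dy":0,"dz":0,"spin":0},{"dx":0,"dy":0,"dz":0,"spin":0},{"dx":0,"dy":0,"dz":0,"spin":0},{"dx":0,"dy":0,"dz":0,"spin":0}]' 1 >/dev/null
$M '[{"dx":0,"dy":0,"dz":0,"spin":0},{"dx":0,"dy":0,"dz":0,"spin":0},{"dx":0,"dy":0,"dz":0,"spin":0},{"dx":0,"dy":0,"dz":0,"spin":0},{"dx":0,"dy":0,"dz":0,"spin":0}]' >/dev/null
python3 -c "from h import *;st()"
```

```text
t29.25 [0.5393 0.1604 0.4395] yaw -158.2 j6 -1.87 F [ 1.97 -7.84 -0.74] T [-1.148 -0.566  0.043] w0.0294 g15.0 to-go xyz [0.001  0.0011 0.0305]
t30.08 [0.5388 0.1616 0.4395] yaw -158.1 j6 -1.87 F [-0.64 -0.12  0.  ] T [ 0.101 -0.17   0.013] w0.0878 g0.0 to-go xyz [ 0.001  -0.0002  0.0305]
```

```bash
M="python3 -m crank"
$M '[{"dx":0,"dy":0,"dz":0,"spin":7},{"dx":0,"dy":0,"dz":0,"spin":7},{"dx":0,"dy":0,"dz":0,"spin":7},{"dx":0,"dy":0,"dz":0,"spin":7},{"dx":0,"dy":0,"dz":0,"spin":7}]' >/dev/null
$M '[{"dx":0,"dy":0,"dz":0.014,"spin":7},{"dx":0,"dy":0,"dz":0.014,"spin":0},{"dx":0,"dy":0,"dz":0,"spin":0}]' >/dev/null
$M '[{"dx":0,"dy":0,"dz":0,"spin":0},{"dx":0,"dy":0,"dz":0,"spin":0},{"dx":0,"dy":0,"dz":0,"spin":0},{"dx":0,"dy":0,"dz":0,"spin":0},{"dx":0,"dy":0,"dz":0,"spin":0}]' -1 15 >/dev/null
$M '[{"dx":0,"dy":0,"dz":0,"spin":0},{"dx":0,"dy":0,"dz":0,"spin":0},{"dx":0,"dy":0,"dz":0,"spin":0}]' >/dev/null
python3 -c "from h import *;st()"
$M '[{"dx":0,"dy":0,"dz":0,"spin":-5},{"dx":0,"dy":0,"dz":0,"spin":-5},{"dx":0,"dy":0,"dz":0,"spin":-5},{"dx":0,"dy":0,"dz":0,"spin":-5},{"dx":0,"dy":0,"dz":0,"spin":-5}]' >/dev/null
$M '[{"dx":0,"dy":0,"dz":0,"spin":-5},{"dx":0,"dy":0,"dz":0,"spin":-5},{"dx":0,"dy":0,"dz":0,"spin":-3},{"dx":0,"dy":0,"dz":0,"spin":0}]' >/dev/null
cat > dz.py <<'E'
from h import *
np.set_printoptions(linewidth=200)
def grab(k,f):
    a=[manip.camera("side") for _ in range(k)]
    np.save(f+"_d.npy",np.array([x[1][190:290,200:320] for x in a]))
    np.save(f+".npy",np.array([x[0][190:290,200:320] for x in a]).astype(np.float32))
def Zs(f):
    c=manip.calibration("side");K=c["K"];T=c["cam_to_world"];d=np.median(np.load(f),0) 
    v,u=np.mgrid[190:290,200:320];P=np.stack([(u-K[0,2])/K[0,0]*d,-(v-K[1,2])/K[1,1]*d,-d],-1)
    return (P@T[:3,:3].T+T[:3,3])[...,2]*1000
def show(f):
    Z=Zs(f);print(f);print(np.round(Z[55:66,54:66],1));print("boxtop",np.median(Z[40:43,50:54]).round(2),"puck",np.mean(Z[61:63,58:62]).round(2))
E
python3 -c "from dz import *;st();grab(12,'b75');show('b75_d.npy');show('d120.npy')"
```

```text
t31.42 [0.5387 0.1608 0.4121] yaw 159.8 j6 -1.14 F [-2.45 -6.51  2.32] T [-0.92   0.278  0.058] w0.0593 g15.0 to-go xyz [ 0.0007 -0.0001  0.0031]
t32.17 [0.5387 0.1604 0.4121] yaw -162.0 j6 -1.80 F [ -3.15 -10.72   1.91] T [-1.367  0.333  0.066] w0.0593 g15.0 to-go xyz [0.0005 0.0008 0.0031]
b75_d.npy
[[117.3 122.3 141.9 144.  146.3 143.5 133.6 134.8 128.6 122.7 144.6 147.7]
 [111.3 114.1 115.9 138.1 139.4 123.2 126.7 128.3 124.9 118.5 138.1 141. ]
 [108.2 110.6 112.  111.7 115.3 117.5 122.  122.  119.   60.7 133.2 135.8]
 [ 25.2  25.  106.2 107.1 106.1  73.8 115.4 115.8 114.2  62.2 128.5 127.9]
 [ 28.2  43.   41.7  71.4  71.6  72.9  72.2  69.2  63.2  61.7 121.4 124. ]
 [ 41.8  41.5  41.6  62.5  66.5  68.9  65.   62.8  62.4  61.5 114.6 117.8]
 [ 40.4  43.5  41.3  60.8  62.6  61.7  62.1  62.2  62.   62.1 106.9 111. ]
 [ 42.8  40.9  42.   54.1  59.1  60.8  60.2  61.8  59.6  56.3  51.2 105.9]
 [ 41.5  42.8  41.9  49.6  54.5  55.7  56.5  56.3  54.2  54.   45.9  99.7]
 [ 43.7  43.2  43.   42.5  47.4  50.2  49.9  49.   47.9  46.1  41.6  94.6]
 [ 42.4  40.9  40.4  42.5  44.   43.3  45.   44
[... 212 characters left out ...]

 [108.  108.6 109.8 133.4 133.6 118.4 119.3 121.5 118.4 114.1 131.7 136.3]
 [101.  102.5 105.2 105.3 103.2 113.  116.1 116.4 115.9 109.1 126.4 130.1]
 [ 25.9  41.5 100.  101.6  99.7  67.5 106.8 113.1 111.6  61.9 120.2 125.1]
 [ 42.1  45.4  43.1  63.9  68.   66.8  66.1  64.3  63.7  63.2 115.2 116.6]
 [ 43.   41.8  43.1  58.9  61.   63.1  61.7  62.   61.9  60.9 109.2 112.9]
 [ 42.1  43.9  41.9  55.1  59.6  61.7  60.4  60.5  58.   55.7  50.8 106.7]
 [ 40.8  41.6  41.6  48.7  52.   58.8  56.9  55.6  54.6  49.4  45.3 101.1]
 [ 42.7  42.   41.6  41.7  48.1  50.2  51.   50.8  47.6  46.8  41.9  95.9]
 [ 41.1  41.1  42.6  42.1  41.9  44.6  44.3  44.2  42.7  42.   41.8  88.1]]
boxtop 179.6 puck 61.23
```

At 75° the foot top reads about 72.4 mm, and about 67.4 mm in the loaded state, so touch is probably later than I thought, around 113–119°. I'll turn to 115° and measure again.

```bash
M="python3 -m crank"
$M '[{"dx":0,"dy":0,"dz":0,"spin":5},{"dx":0,"dy":0,"dz":0,"spin":5},{"dx":0,"dy":0,"dz":0,"spin":5},{"dx":0,"dy":0,"dz":0,"spin":5},{"dx":0,"dy":0,"dz":0,"spin":5}]' >/dev/null
$M '[{"dx":0,"dy":0,"dz":0,"spin":5},{"dx":0,"dy":0,"dz":0,"spin":5},{"dx":0,"dy":0,"dz":0,"spin":5},{"dx":0,"dy":0,"dz":0,"spin":0}]' >/dev/null
python3 - <<'E'
from dz import *
st();grab(9,'c115')
for f in('b75_d','d120','c115_d'):
    d=np.load(f+".npy");c=manip.calibration("side");K=c["K"];T=c["cam_to_world"]
    v,u=np.mgrid[190:290,200:320];P=np.stack([(u-K[0,2])/K[0,0]*d,-(v-K[1,2])/K[1,1]*d,-d],-1)
    Z=(P@T[:3,:3].T+T[:3,3])*1000
    m=np.median(Z,0);s=Z[...,2].std(0)
    print(f);print(np.round(m[57:63,55:65,2],1));print(np.round(m[57:63,55:65,0]));print("std",s[57:63,55:65].mean().round(1))
E
```

```text
t33.52 [0.5387 0.1609 0.4121] yaw 157.6 j6 -1.10 F [-1.74 -6.05  3.07] T [-0.881  0.179 -0.15 ] w0.0594 g15.0 to-go xyz [ 0.0007 -0.0001  0.003 ]
b75_d
[[110.6 112.  111.7 115.3 117.5 122.  122.  119.   60.7 133.2]
 [ 25.  106.2 107.1 106.1  73.8 115.4 115.8 114.2  62.2 128.5]
 [ 43.   41.7  71.4  71.6  72.9  72.2  69.2  63.2  61.7 121.4]
 [ 41.5  41.6  62.5  66.5  68.9  65.   62.8  62.4  61.5 114.6]
 [ 43.5  41.3  60.8  62.6  61.7  62.1  62.2  62.   62.1 106.9]
 [ 40.9  42.   54.1  59.1  60.8  60.2  61.8  59.6  56.3  51.2]]
[[596. 593. 590. 585. 581. 575. 572. 571. 601. 557.]
 [643. 593. 590. 587. 603. 576. 573. 571. 597. 557.]
 [630. 627. 607. 604. 600. 598. 596. 597. 595. 559.]
 [628. 624. 610. 604. 600. 599. 597. 594. 592. 560.]
 [624. 622. 608. 604. 601. 598. 595. 592. 589. 561.]
 [622. 619. 609. 603. 599. 596. 592. 591. 589. 589.]]
std 29.2
d120
[[108.6 109.8 133.4 133.6 118.4 119.3 121.5 118.4 114.1 131.7]
 [102.5 105.2 105.3 103.2 113.  116.1 116.4 115.9 109.1 126.4]
 [ 41.5 100.  101.6  99.7  67.5 106.8 113.1 111.6  61.9 120.2]
 [ 45.4  43.1  63.9  68.   66.8  66.1  64.3  63
[... 482 characters left out ...]
.2 112.2 113.8 134.  119.8 119.5 123.3 119.8 112.3 133.2]
 [103.7 105.3 105.7 104.6 114.2 114.8 117.3 115.3  61.9 128.9]
 [ 40.1  42.6 102.2 100.5  67.6  68.2 112.2 110.8  63.  120.8]
 [ 42.8  41.7  64.9  67.4  68.1  64.4  64.4  64.1  63.  116. ]
 [ 41.7  41.9  61.1  61.4  61.1  63.7  62.7  62.6  60.6 108.8]
 [ 42.8  40.9  53.7  59.3  61.8  61.5  60.9  59.8  56.8  50.2]]
[[597. 592. 589. 574. 579. 577. 572. 571. 572. 557.]
 [598. 594. 591. 588. 580. 577. 572. 571. 597. 557.]
 [631. 627. 590. 588. 603. 600. 573. 570. 594. 559.]
 [627. 624. 608. 604. 600. 599. 596. 594. 591. 559.]
 [625. 621. 608. 604. 602. 597. 595. 592. 590. 560.]
 [621. 619. 609. 603. 598. 596. 593. 590. 589. 590.]]
std 8.6
```

```bash
python3 - <<'E'
from h import *
np.set_printoptions(linewidth=200)
L={f:np.load(f+'.npy').mean(0).mean(2) for f in('r75b','r87b','r92b','g92','g98','g113','c115','f120')}
for f in L: print(f);print(np.round(L[f][56:65,55:65]).astype(int))
d0=np.load("side_d.npy")[190:290,200:320];c=__import__('rig').manip.calibration("side");K=c["K"];T=c["cam_to_world"]
v,u=np.mgrid[190:290,200:320];P=np.stack([(u-K[0,2])/K[0,0]*d0,-(v-K[1,2])/K[1,1]*d0,-d0],-1)
Z=(P@T[:3,:3].T+T[:3,3])*1000
print(np.round(Z[55:62,55:65,2]));print(np.round(Z[55:62,55:65,0]))
E
```

```text
r75b
[[ 95  95  90  84  61  59  58  58  68  87]
 [ 96  96  94  74  57  57  57  56  66  90]
 [100 100 101  84  76  64  60  60  70  88]
 [111 103  94  90  91  81  69  66  72  88]
 [115  93  79  85  88  81  73  69  73  84]
 [117  97  70  73  74  71  70  68  70  76]
 [109  90  68  68  71  71  72  69  66  73]
 [ 92  84  68  67  69  69  69  66  66  71]
 [ 86  85  76  66  69  68  69  68  72  71]]
r87b
[[ 95  92  91  88  66  59  57  59  66  88]
 [ 96  96  93  78  58  56  58  57  67  89]
 [ 93 104  99  95  73  64  59  58  70  90]
 [109 103  91  94  88  83  67  62  72  88]
 [115  93  77  83  88  83  70  66  71  86]
 [116  97  70  73  76  73  70  68  69  78]
 [108  90  67  70  71  70  71  67  66  74]
 [ 92  84  68  68  68  70  69  69  66  73]
 [ 86  85  74  68  69  70  68  68  72  72]]
r92b
[[ 94  92  90  88  69  59  58  57  67  88]
 [ 96  98  94  80  59  58  59  55  66  89]
 [100 107  96  75  63  62  59  57  70  90]
 [112 107  93  80  85  87  69  65  72  89]
 [115  92  80  90  92  95  68  68  72  85]
 [115  98  71  78  78  80  69  68  69  76]
 [108  90  66  69  70  71  71  68  67  73]
 [ 92  8
[... 2155 characters left out ...]
  24.  139.]
 [  24.   29.  116.   80.   81.   80.  123.   61.   68.  131.]
 [  28.   46.   83.   77.   82.   76.   62.   65.   60.  126.]
 [  43.   43.   63.   62.   62.   65.   67.   66.   60.  122.]
 [  43.   43.   62.   59.   62.   61.   62.   62.   61.  117.]
 [  44.   47.   56.   62.   62.   63.   61.   58.   59.  108.]]
[[597. 593. 588. -74. -74. 577. 571. 571. 571. 558.]
 [595. 593. 588. 587. 581. 576. 571. 572. 624. 557.]
 [646. 640. 587. 605. 602. 599. 572. 603. 597. 559.]
 [641. 628. 604. 604. 598. 598. 603. 598. 598. 559.]
 [630. 627. 612. 610. 607. 602. 597. 595. 596. 558.]
 [627. 624. 610. 609. 604. 601. 598. 595. 592. 558.]
 [624. 619. 610. 604. 601. 598. 595. 594. 590. 561.]]
```

```bash
python3 - <<'E'
from h import *
np.set_printoptions(linewidth=200)
c=manip.calibration("side");K=c["K"];T=c["cam_to_world"];v,u=np.mgrid[190:290,200:320]
for f in('b75_d','c115_d','d120'):
    d=np.load(f+".npy");P=np.stack([(u-K[0,2])/K[0,0]*d,-(v-K[1,2])/K[1,1]*d,-d],-1);Z=(P@T[:3,:3].T+T[:3,3])*1000
    print(f)
    for p in((58,59),(59,57),(59,58),(59,59),(59,60),(59,61),(60,57),(60,58),(60,59),(60,60),(60,61),(61,58),(61,59)): print(p,np.sort(np.round(Z[:,p[0],p[1],2])).astype(int), Z[:,p[0],p[1],2].mean().round(1))
# camera-predicted rows: z -> row at foot front edge
for z in(62,65,68,70,72,76): print(z,np.round(np.array(proj("side",(.604-.004,.167+.007,z/1000)))-[200,190],2))
E
```

```text
b75_d
(58, 59) [68 69 71 72 74 74 74 74 76 77 78 79] 73.9
(59, 57) [68 69 70 71 71 71 71 72 73 73 74 75] 71.5
(59, 58) [69 69 71 71 71 72 72 72 72 75 76 76] 72.1
(59, 59) [70 71 71 71 72 72 74 75 75 75 76 79] 73.4
(59, 60) [69 70 70 72 72 72 73 73 74 74 74 75] 72.3
(59, 61) [60 66 66 67 68 68 70 70 71 71 72 72] 68.5
(60, 57) [59 59 59 59 59 62 63 63 63 64 65 69] 62.0
(60, 58) [62 64 64 64 64 66 67 68 68 68 71 72] 66.5
(60, 59) [  64   65   65   66   67   68   69   70   70   70   71 1274] 168.4
(60, 60) [62 64 64 64 64 65 65 66 67 67 68 70] 65.5
(60, 61) [59 59 60 62 62 63 63 63 65 65 69 72] 63.4
(61, 58) [58 60 61 61 62 62 63 64 64 64 66 68] 62.7
(61, 59) [60 61 61 61 61 62 62 63 63 65 65 69] 62.6
c115_d
(58, 59) [109 111 114 114 114 115 117 118 120] 114.6
(59, 57) [100 100 101 102 102 102 102 103 107] 102.3
(59, 58) [ 99  99  99 100 100 101 101 102 104] 100.3
(59, 59) [61 62 67 67 68 68 70 72 73] 67.5
(59, 60) [66 67 68 68 68 68 68 69 73] 68.3
(59, 61) [106 109 109 112 112 113 113 114 116] 111.6
(60, 57) [58 63 63 64 65 65 67 67 68] 64.4
(60, 58) [61 66 66 67 67 68 68 70 72] 67.2
(6
[... 183 characters left out ...]
60 61 61 61 63 65 65 66] 62.6
d120
(58, 59) [108 112 113 113 113 113 114 114] 112.5
(59, 57) [ 98  99 100 101 102 104 105 108] 102.2
(59, 58) [ 98  99  99  99 100 100 102 102] 99.9
(59, 59) [63 64 64 67 68 68 70 70] 66.8
(59, 60) [106 106 107 107 107 108 112 113] 108.0
(59, 61) [108 108 110 113 113 114 115 115] 112.0
(60, 57) [61 63 63 63 64 65 66 67] 64.1
(60, 58) [66 66 67 68 68 69 69 71] 68.0
(60, 59) [63 64 67 67 67 67 67 67] 66.2
(60, 60) [63 64 65 66 66 66 67 68] 65.6
(60, 61) [60 61 62 63 65 65 66 66] 63.6
(61, 58) [59 60 61 61 61 62 64 65] 61.6
(61, 59) [60 62 62 63 63 63 65 66] 63.3
62 [59.4  60.94]
65 [59.32 60.42]
68 [59.24 59.9 ]
70 [59.19 59.55]
72 [59.13 59.19]
76 [59.03 58.49]
```

The foot's lower edge in RGB stopped moving by about 115°, and depth gives a touch no earlier than about 108°. Together they put touch near 111°. I'll set the coarse knob to about 124.5° (about 3 N, within 1–5 N for any touch angle from 103° to 120°), pause, and measure.

```bash
M="python3 -m crank"
$M '[{"dx":0,"dy":0,"dz":0,"spin":2},{"dx":0,"dy":0,"dz":0,"spin":2},{"dx":0,"dy":0,"dz":0,"spin":2},{"dx":0,"dy":0,"dz":0,"spin":2},{"dx":0,"dy":0,"dz":0,"spin":1.3}]' >/dev/null
$M '[{"dx":0,"dy":0,"dz":0,"spin":0},{"dx":0,"dy":0,"dz":0,"spin":0},{"dx":0,"dy":0,"dz":0,"spin":0},{"dx":0,"dy":0,"dz":0,"spin":0},{"dx":0,"dy":0,"dz":0,"spin":0}]' >/dev/null
python3 - <<'E'
from dz import *
st();grab(10,'c124');show('c124_d.npy')
L={f:np.load(f+'.npy').mean(0).mean(2) for f in('c115','c124')}
for f in L: print(np.round(L[f][56:65,55:65]).astype(int))
d=np.load("c124_d.npy");print(np.sort(d[:,59,59]),np.sort(d[:,59,60]))
E
```

```text
t34.80 [0.5387 0.1609 0.4121] yaw 148.5 j6 -0.94 F [-2.93 -4.23  1.7 ] T [-0.806  0.219 -0.139] w0.0594 g15.0 to-go xyz [ 0.0007 -0.0003  0.0031]
c124_d.npy
[[119.3 120.6 141.3 145.8 144.3 141.4 136.6 134.6 129.6 123.4 143.5 147.2]
 [113.7 116.1 136.8 137.6 141.4 138.9 125.7 128.  124.8 118.6 137.7 141. ]
 [107.6 109.  110.9 132.5 133.2 116.6 119.8 121.6 119.2 113.3 133.2 136. ]
 [100.7 101.9 103.5 105.9 106.  112.2 114.  116.5 116.8 109.1 126.4 129.7]
 [ 24.9  41.7  99.9 101.1 102.   68.1 107.3 111.1 111.1  60.9 121.3 123.5]
 [ 39.8  42.5  43.7  63.6  67.   68.4  66.   62.8  63.2  61.4 115.6 117.8]
 [ 43.8  42.7  42.9  61.3  61.1  62.2  62.   60.5  63.6  60.8 108.7 111.5]
 [ 42.2  44.   42.4  55.   60.5  62.1  60.9  61.7  58.4  55.3  50.5 107.1]
 [ 41.2  42.4  41.9  49.8  54.   58.1  57.2  56.8  54.   50.5  45.6 100.8]
 [ 42.2  42.4  41.3  42.6  49.6  50.5  52.5  49.6  49.2  45.5  41.9  94.3]
 [ 43.9  44.   41.3  42.2  43.9  43.4  45.8  44.5  41.8  42.4  41.9  87.4]]
boxtop 179.96 puck 61.36
[[ 95  92  90  94  81  61  57  58  66  89]
 [ 97  96  91  78  63  57  56  56  64  88]
 [102 
[... 187 characters left out ...]
  71  73  69  67  73]
 [ 90  84  67  67  69  70  70  66  66  71]
 [ 86  85  75  68  68  69  68  68  71  72]]
[[ 97  92  93  97  82  62  56  57  67  88]
 [ 96  95  90  87  67  57  59  56  65  90]
 [ 97  96  94  77  60  59  57  55  66  88]
 [108 102 101  88  75  64  62  60  71  89]
 [115  94  87  92  89  83  71  69  70  84]
 [115  97  73  79  82  78  72  68  70  77]
 [108  89  65  69  74  72  69  68  67  73]
 [ 92  83  67  67  71  70  69  67  67  71]
 [ 86  84  75  68  67  69  68  68  71  72]]
[1.5291425 1.5302056 1.5305817 1.5335675 1.5338179 1.5340973 1.5350635 1.535452  1.5364133 1.536716 ] [1.4773959 1.4791678 1.4812311 1.4816793 1.4837452 1.4843667 1.4846566 1.4848965 1.4857463 1.487987 ]
```

In contact, with the foot's top steady at about 68 mm. The load is about 2.7 N and has been held. Next the fine knob: release, rise, spin back, grip, and turn about 178° (6.2 N) to aim for 9 N. That's the middle of the stated 8–10 N band, because neither camera can see the set hand.

```bash
M="python3 -m crank"; e="python3 e.py"
$M '[{"dx":0,"dy":0,"dz":0,"spin":0},{"dx":0,"dy":0,"dz":0,"spin":0},{"dx":0,"dy":0,"dz":0,"spin":0},{"dx":0,"dy":0,"dz":0,"spin":0}]' 1 >/dev/null
$M '[{"dx":0,"dy":0,"dz":-0.014,"spin":0},{"dx":0,"dy":0,"dz":-0.014,"spin":0},{"dx":0,"dy":0,"dz":0,"spin":-6},{"dx":0,"dy":0,"dz":0,"spin":-6},{"dx":0,"dy":0,"dz":0,"spin":-6}]' >/dev/null
$M '[{"dx":0,"dy":0,"dz":0,"spin":-6},{"dx":0,"dy":0,"dz":0,"spin":-6},{"dx":0,"dy":0,"dz":0,"spin":-6},{"dx":0,"dy":0,"dz":0,"spin":-6},{"dx":0,"dy":0,"dz":0,"spin":-6}]' >/dev/null
$M '[{"dx":0,"dy":0,"dz":0,"spin":-6},{"dx":0,"dy":0,"dz":0,"spin":0}]' >/dev/null
$M '[{"dx":0,"dy":0,"dz":0,"spin":0},{"dx":0,"dy":0,"dz":0,"spin":0},{"dx":0,"dy":0,"dz":0,"spin":0},{"dx":0,"dy":0,"dz":0,"spin":0},{"dx":0,"dy":0,"dz":0,"spin":0}]' -1 15 >/dev/null
$M '[{"dx":0,"dy":0,"dz":0,"spin":0},{"dx":0,"dy":0,"dz":0,"spin":0},{"dx":0,"dy":0,"dz":0,"spin":0},{"dx":0,"dy":0,"dz":0,"spin":0},{"dx":0,"dy":0,"dz":0,"spin":0}]' >/dev/null
python3 -c "from h import *;st()"
$M '[{"dx":0,"dy":0,"dz":0,"spin":4},{"dx":0,"dy":0,"dz":0,"spin":4},{"dx":0,"dy":0,"dz":0,"spin":4},{"dx":0,"dy":0,"dz":0,"spin":4},{"dx":0,"dy":0,"dz":0,"spin":4}]' >/dev/null
$M '[{"dx":0,"dy":0,"dz":0,"spin":4},{"dx":0,"dy":0,"dz":0,"spin":4},{"dx":0,"dy":0,"dz":0,"spin":4},{"dx":0,"dy":0,"dz":0,"spin":4},{"dx":0,"dy":0,"dz":0,"spin":4}]' >/dev/null
$M '[{"dx":0,"dy":0,"dz":0,"spin":4},{"dx":0,"dy":0,"dz":0,"spin":4},{"dx":0,"dy":0,"dz":0,"spin":4},{"dx":0,"dy":0,"dz":0,"spin":4},{"dx":0,"dy":0,"dz":0,"spin":4}]' >/dev/null
$M '[{"dx":0,"dy":0,"dz":0,"spin":4},{"dx":0,"dy":0,"dz":0,"spin":4},{"dx":0,"dy":0,"dz":0,"spin":4},{"dx":0,"dy":0,"dz":0,"spin":4},{"dx":0,"dy":0,"dz":0,"spin":4}]' >/dev/null
$M '[{"dx":0,"dy":0,"dz":0,"spin":4},{"dx":0,"dy":0,"dz":0,"spin":4},{"dx":0,"dy":0,"dz":0,"spin":4},{"dx":0,"dy":0,"dz":0,"spin":4},{"dx":0,"dy":0,"dz":0,"spin":4}]' >/dev/null
$M '[{"dx":0,"dy":0,"dz":0,"spin":4},{"dx":0,"dy":0,"dz":0,"spin":4},{"dx":0,"dy":0,"dz":0,"spin":4},{"dx":0,"dy":0,"dz":0,"spin":4},{"dx":0,"dy":0,"dz":0,"spin":4}]' >/dev/null
$M '[{"dx":0,"dy":0,"dz":0,"spin":0},{"dx":0,"dy":0,"dz":0,"spin":0}]' >/dev/null
python3 -c "
from dz import *
st();grab(10,'h120')
for f in ('c124','h120'): print(np.round(np.load(f+'.npy').mean(0).mean(2)[57:65,55:65]).astype(int))
Z=lambda f:Zs(f)
print([np.median(Z(f)[42:45,51:55]).round(2) for f in('b75_d.npy','c115_d.npy','c124_d.npy','h120_d.npy')])"
```

```text
t37.47 [0.5393 0.1605 0.4395] yaw -157.5 j6 -1.88 F [ 3.67 -9.01 -0.97] T [-1.19  -0.534 -0.014] w0.0293 g15.0 to-go xyz [0.001  0.0011 0.0305]
t40.13 [0.5394 0.1606 0.4395] yaw 82.5 j6 0.21 F [ 4.93 -6.46 -0.45] T [-1.168 -0.692 -0.073] w0.0298 g15.0 to-go xyz [ 0.0003 -0.0015  0.0305]
[[ 96  95  90  87  67  57  59  56  65  90]
 [ 97  96  94  77  60  59  57  55  66  88]
 [108 102 101  88  75  64  62  60  71  89]
 [115  94  87  92  89  83  71  69  70  84]
 [115  97  73  79  82  78  72  68  70  77]
 [108  89  65  69  74  72  69  68  67  73]
 [ 92  83  67  67  71  70  69  67  67  71]
 [ 86  84  75  68  67  69  68  68  71  72]]
[[ 97  93  90  90  75  59  58  56  67  92]
 [ 97  97  95  81  61  60  58  57  66  94]
 [ 98 107  96  87  65  63  60  57  68  92]
 [109  95  86  86  85  82  67  62  72  87]
 [117  98  72  76  83  79  70  68  68  80]
 [107  92  67  69  75  73  71  69  67  76]
 [ 94  84  68  68  69  72  68  68  67  72]
 [ 87  86  76  67  69  69  71  66  72  74]]
[np.float64(182.34), np.float64(180.66), np.float64(178.52), np.float64(177.67)]
```

```bash
M="python3 -m crank"
$M '[{"dx":0,"dy":0,"dz":0,"spin":4},{"dx":0,"dy":0,"dz":0,"spin":4},{"dx":0,"dy":0,"dz":0,"spin":4},{"dx":0,"dy":0,"dz":0,"spin":4},{"dx":0,"dy":0,"dz":0,"spin":4}]' >/dev/null
$M '[{"dx":0,"dy":0,"dz":0,"spin":4},{"dx":0,"dy":0,"dz":0,"spin":4},{"dx":0,"dy":0,"dz":0,"spin":4},{"dx":0,"dy":0,"dz":0,"spin":4},{"dx":0,"dy":0,"dz":0,"spin":4}]' >/dev/null
$M '[{"dx":0,"dy":0,"dz":0,"spin":4},{"dx":0,"dy":0,"dz":0,"spin":4},{"dx":0,"dy":0,"dz":0,"spin":4},{"dx":0,"dy":0,"dz":0,"spin":4},{"dx":0,"dy":0,"dz":0,"spin":2}]' >/dev/null
$M '[{"dx":0,"dy":0,"dz":0,"spin":0},{"dx":0,"dy":0,"dz":0,"spin":0},{"dx":0,"dy":0,"dz":0,"spin":0},{"dx":0,"dy":0,"dz":0,"spin":0},{"dx":0,"dy":0,"dz":0,"spin":0}]' >/dev/null
python3 -c "from h import *;st()"
$M '[{"dx":0,"dy":0,"dz":0,"spin":0},{"dx":0,"dy":0,"dz":0,"spin":0},{"dx":0,"dy":0,"dz":0,"spin":0},{"dx":0,"dy":0,"dz":0,"spin":0},{"dx":0,"dy":0,"dz":0,"spin":0}]' 1 >/dev/null
$M '[{"dx":0,"dy":0,"dz":0,"spin":0},{"dx":0,"dy":0,"dz":0,"spin":0},{"dx":0,"dy":0,"dz":0,"spin":0},{"dx":0,"dy":0,"dz":-0.02,"spin":0},{"dx":0,"dy":0,"dz":-0.03,"spin":0}]' >/dev/null
$M '[{"dx":0,"dy":0,"dz":-0.02,"spin":0},{"dx":0,"dy":0,"dz":0,"spin":0},{"dx":0,"dy":0,"dz":0,"spin":0},{"dx":0,"dy":0,"dz":0,"spin":0}]' >/dev/null
python3 -c "
from h import *
st();a=manip.camera('side')[0];cv2.imwrite('pics/end.png',cv2.resize(a[130:310,170:330],(533,600)))"
```

```text
t42.30 [0.5395 0.1605 0.4395] yaw 24.5 j6 1.22 F [ 3.32 -7.36 -1.  ] T [-1.163 -0.666 -0.052] w0.0295 g15.0 to-go xyz [-0.0011 -0.0012  0.0305]
t43.47 [0.5389 0.1615 0.5083] yaw 24.6 j6 1.22 F [-0.69  0.12 -0.5 ] T [ 0.014 -0.015 -0.035] w0.0879 g0.0 to-go xyz [-0.0009  0.0002  0.0993]
```

View pics/end.png

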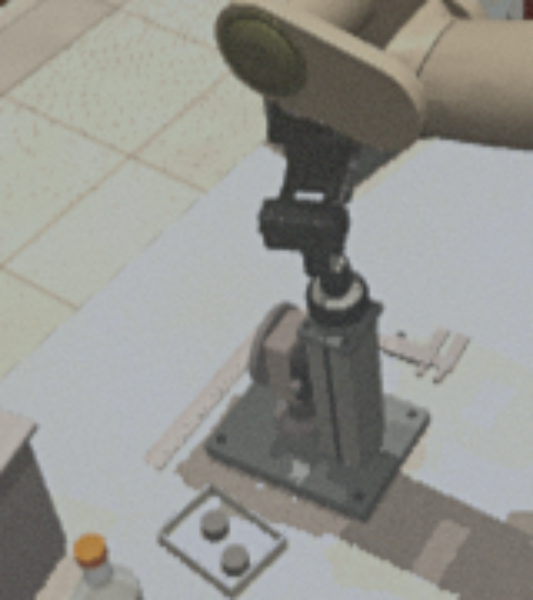

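The gripper is open and clear above the knobs (around (340,255) in the crop), with the tips about 38 mm above the fine knob. The tray, rule, caliper and bottle are where they were, so I'm handing in.

```bash
python3 -c "from rig import manip; print(manip.hand_in())"
```

```text
the job is handed in; nothing more can be done
None
```

Handed in, but I can't confirm the needle is on the set hand: neither camera sees the dial, so I aimed for 9 N, the middle of the 8–10 N range, working from knob angles and the estimated contact point (about ±0.8 N). An earlier contact misjudgement had me turn the fine knob about 2 rad and back before redoing the touch (est. 2.7 N); the robot then let go, with the puck loaded and the things in view of the side camera unmoved.

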